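# Slide the eared sensor plate under the spring clips of its holder

### The arm

A 6-joint arm with a two-finger parallel gripper is mounted at the origin on the work surface. World frame = base frame: x ahead of the robot, y to its left, z up, the work surface at z = 0. Lengths are in m, angles in degrees, forces in N, time in s.
With the tool pointing down it reaches from about 0.3 to 0.75 m from the base axis. Payload 8.5 kg.
Tool frame: the origin (TCP) lies midway between the tips of the shut fingers; the grasp point (between the pads) lies 19 mm behind it; y points along the fingers, x is the direction in which the jaws open and shut, and the axes are right-handed (so a half turn about y gives the same grasp; the last joint's range is limited). The gripper opens to 85 mm and grips with 20 to 120 N. Pads are 22 mm wide; open, the fingers measure 114 mm over their backs; the gripper's body (76 mm by 85 mm) begins 54 mm behind the grasp point. The pads swing forward as they close: fully open they stand 13 mm farther back than shut.
Start: joints at [-89.57, 21.807, 74.336, -0, 83.858, -12.336], TCP at [0.122, -0.536, 0.197] pointing down, gripper open.
Joint ranges: [-178.18, 178.18], [-50.72, 133.34], [12.68, 142.11], [-81.47, 261.47], [9.98, 163.14], [-165.26, 165.26]. Speed limits (degrees/s): [136.94, 136.94, 180, 180, 180, 180].

### API

Orientations are given as a 3x3 rotation matrix whose columns are the frame's x, y, z axes.
In Python, from rig import env gives the robot as it stands.
- The arm moves only by the tool carry_out, never from a script. Its argument "plan" is a list of rows, each a list of 3 entries, a list of its own where there are three numbers: the shift along the tool's x, y, z in m, then the turn, a rotation vector about the tool's x, y, z in degrees, then the finger opening in m, from 0 to 0.0854. In form: [[[dx, dy, dz], [ax, ay, az], jaw], ...]. A call has 1 to 8 rows; each row shifts and turns the commanded pose from where the row before left it, along the tool's axes as they then stand; what a row does not reach is not made up. A row lasts 1/8 s, in which the tool goes at most 62.5 mm and 10.7 degrees, less where a joint would pass 70% of its speed; a pose out of reach is approached as far as the arm can. A call is refused whole if a number of a shift passes 0.0625 or a number of a turn 10.7, either way. A call with a gripper value outside its range is refused whole. The fingers move at their own pace and stop on an object; "force" is the grip in N (left out, the last holds). Time passes only in rows, so rows that do not move let the fingers close. It gives the time, the measured TCP pose, the force and the opening at its end, in the units of the state.
- env.observe(): the state, without advancing time (a new reading comes with each control period).
- env.get_image(name): name is "side" or "top" or "wrist"; returns a dict with "image" (420x560x3 uint8, red, green, blue), "vfov" (degrees; the focal length in pixels is half the picture's height over the tangent of half this angle, whatever the lens; pixels are square), "cx", "cy" (the principal point, pixels), "k1" (the pictures are not rectified: a ray, as slopes to the right and down, at radius r is drawn at 1 + k1 r^2 times it, then the intrinsics apply), "rvec" (rotation vector, rad) and "tvec" (3), from world to camera coordinates, as OpenCV has them; the wrist camera has in their place "tool_from_camera" (4x4, takes a point from camera to tool coordinates, whose origin is the TCP and whose axes are the tool frame's). Camera axes: x right, y down, z forward; pixel columns grow to the right and rows downward; lengths in m; the calibration is good to about 2 mm. A picture is of the moment at which its call begins: read the wrist's pose just before it. There is no depth.
- env.close_job(): hands the job in, once; it reports no verdict.
Trained networks look in a picture, given as the dict that the camera call returned (one of the last four; its "shot" number tells which), for a name from the list of things; names that differ only in an ending like _2 or _b are one class to them, and where a whole thing is asked for, a point or a joint stands for the part that bears it (a point fixed in the world has none). Each returns a list of dicts, best first, with "conf" (0 to 1); they miss things now and then, are a little off and sometimes report something else, mostly with a low value. They report only what shows in the picture. A call takes as long as a camera call. They do not tell look-alikes from the thing itself.
- env.outline_of(target, picture): "mask" (420x560 bool, what is visible of it) and "pixel" ([row, column] in pixels, amid what is visible of it).
The state is a dict: "time_s": time; "q": joint angles; "qvel": joint speeds; "joint_efforts": joint torques, N m; "position": TCP position; "tool_rot": TCP orientation; "ft_force": force on the tool from outside, world axes, zero at the start; "wrist_torque": the same for the moment, N m; "grip_width": finger opening in m.
Only numpy, scipy, OpenCV 4.12 (cv2) and the standard library are available. Lean on these libraries where they do the work, as an engineer would, in place of code of your own. Each camera call takes 0.05 s, during which the arm holds its last target.

### The job

Fit the aluminium sensor plate that has two ears into the white holder: pick it up by its black grip, lay it flat on the open front of the holder, then gently slide its ears into the slots under the two spring clips until both clips have snapped down behind the ears. Do not force it or ram it against the buffers, leave everything else on the bench where it is, and let go of the plate at the end.

Things in the scene. Friction and masses are not known exactly. Their poses are not given: they have to be found in the camera images.
- plate: Aluminium plate 5 mm thick, 50 (x) by 70 mm (y), plus an ear at each y end: 24 mm along x, 100 mm over both ears. Black upright grip in the middle of its top: 10 mm thick along x, 40 mm along y, top 45 mm above the underside; pinch its 10 mm. 0.10-0.21 kg. Origin: centre of underside, z up. Same turned half round. Starts flat on the bench, to the left or right of the holder.
- holder: White block fixed on the bench, x -66 to 74 mm, 140 mm in y, sliding face 24 mm up, nothing above 50 mm. Origin on the bench. The plate slides in along +x, level, its x parallel to this x; +x is within 0.4 rad of straight away from the robot. Plate or gripper must never bear on it with over 40 N. Pushing the plate through takes up to about 16 N along x.
- front (a point): Point on the holder's sliding face (x = -40, z = 24 mm of the holder) where the plate's origin is laid down first. Open above; 10 mm high side guides narrow from about 58 to 51 mm either side of the middle. The ears start to lift the clips when the plate has slid 28 to 36 mm on from here.
- slots (a point): Middle of the slot mouths, on the sliding face (x = 16 mm of the holder). From x = -14 mm cheeks 14 mm high leave 1.3 mm beside each ear; from here on a roof 8 mm above the face covers the ears.
- home (a point): Middle of the range where the seated plate's origin can lie, on the sliding face (x = 25 mm). The true place is up to 5 mm either way along x and not reported, as the insert with clips and buffers is set differently in each holder: feel for it. 2 mm before the clips snap the plate meets two sprung buffers (1 N/mm each), solid 2 mm past the snap; they then press it back on the clips.
- clip_left (a joint): Angle of the leaf clip on the holder's +y side, rad. Brass, 12 mm wide, 44 mm from the middle, hinged at its front end and sloping down inwards; 0 = down (free, or snapped behind the ear), about 0.19 = lifted with an ear under its tip.
- clip_right (a joint): The same for the clip on the holder's -y side.
- blank: plain rectangular cover plate WITHOUT ears, 44 x 60 x 5 mm, with a short black grip (top 27 mm up); origin at the centre of its underside. Bystander
- thumbscrew: loose steel thumbscrew standing on its 26 mm head, 30 mm tall; origin at the centre of its underside. Bystander
- driver: screwdriver with a black handle, 160 mm long, lying; its own x runs from handle to tip. Bystander
- jar: white plastic jar, 84 mm wide, 100 mm tall; origin at the centre of its underside. Bystander
- beaker: clear plastic beaker, 66 mm wide, 75 mm tall; origin at the centre of its underside. Bystander
- collar: black ring, 40 mm outside, 26 mm inside, 14 mm high; origin at the centre of its underside. Bystander
- wrench: steel wrench, 150 mm long, lying. Bystander
There are look-alikes about, which are no part of the job. What is shaped like the plate but orange or yellow is not meant.

How it is judged:
By the outcome, as a careful person would: the job done as asked, in the order asked, and still so for the second after the job is handed in, with the robot touching nothing.
It also fails if it takes over 67 s, if anything falls off the work surface, if the arm or the gripper's body presses on something with over 40 N, if the wrist force passes 120 N, or if a joint passes its speed limit or range.

## Working session

There is one attempt and no reset: what is moved stays moved. The work goes in short steps, Python scripts to look and compute and a tool call to move; the robot and the scene stay as the last step left them, time stands still between calls to the robot, and variables do not carry over. Pictures are saved under pics/ and viewed, and the job is handed in when it is done.

Besides the shell and the picture viewer there is one more tool, called after ">>>" as name(argument=value, ...), one argument or row to a line, values as JSON. carry_out: Moves the arm, as the interface text tells. Its arguments: {"type":"object","properties":{"plan":{"type":"array","items":{"type":"array"}},"force":{"type":"number"}},"required":["plan"]}

```bash
ls; mkdir -p pics
python3 - <<'E'
from rig import env
import cv2,pickle
s=env.observe();print(s)
for n in ("top","side","wrist"):
    p=env.get_image(n);pickle.dump(p,open(f"pics/{n}0.pkl","wb"))
    print({k:v for k,v in p.items() if k!="image"})
    cv2.imwrite(f"pics/{n}0.png",p["image"][:,:,::-1])
    for t in ("plate","holder"):
        try: print(n,t,[(round(d["conf"],2),d["pixel"],int(d["mask"].sum())) for d in env.outline_of(t,p)][:5])
        except Exception as e: print(e)
E
```

```text
pics
{'time_s': 0.0, 'q': array([-8.95702753e+01,  2.18422190e+01,  7.43846166e+01, -7.59784068e-05,
        8.38581200e+01, -1.23333842e+01]), 'qvel': array([ 0.02324832, -0.06283174,  0.08246161, -0.02412629,  0.03891214,
        0.01920602]), 'joint_efforts': array([ 5.58522061e-04, -4.48461878e+01, -2.31275117e+01, -8.09794165e-05,
        4.73271066e-03, -1.34244615e-06]), 'position': array([ 0.12152349, -0.53605779,  0.19590111]), 'tool_rot': array([[ 2.20920711e-01, -1.24391355e-05,  9.75291771e-01],
       [-9.75290695e-01,  1.48270195e-03,  2.20920486e-01],
       [-1.44881507e-03, -9.99998901e-01,  3.15427794e-04]]), 'ft_force': array([0.1152004 , 0.62550273, 0.31710778]), 'wrist_torque': array([0.00329148, 0.05239229, 0.06194066]), 'grip_width': 0.08523927401443876}
{'vfov': 53.314384911208194, 'cx': 278.5359917810972, 'cy': 216.01417056162447, 'k1': -0.10913230175483443, 'rvec': array([ 2.192194  , -2.18775242,  0.11752982]), 'tvec': array([-0.0058183 ,  0.56418189,  1.05969228]), 'shot': 1}
top plate [(0.96, [274.1, 174.4], 629), (0.95, [214.2, 166.0], 575), (0.93, [194.
[... 358 characters left out ...]
[(0.93, [207.2, 240.6], 320), (0.88, [191.2, 216.7], 313), (0.73, [180.8, 265.5], 280), (0.68, [209.6, 195.6], 440), (0.64, [204.4, 291.9], 466)]
side holder [(0.71, [296.7, 287.9], 4047)]
{'vfov': 69.81820195086094, 'cx': 281.94724126892265, 'cy': 213.9514274985673, 'k1': -0.022627602747945265, 'tool_from_camera': array([[ 9.99999689e-01, -6.24857827e-04, -4.82172131e-04,
         6.54776873e-04],
       [ 2.76726783e-04, -2.94553221e-01,  9.55635037e-01,
        -1.78108665e-01],
       [-7.39161387e-04, -9.55634872e-01, -2.94552957e-01,
         7.46623271e-02],
       [ 0.00000000e+00,  0.00000000e+00,  0.00000000e+00,
         1.00000000e+00]]), 'shot': 3}
wrist plate []
wrist holder []
```

View pics/top0.png

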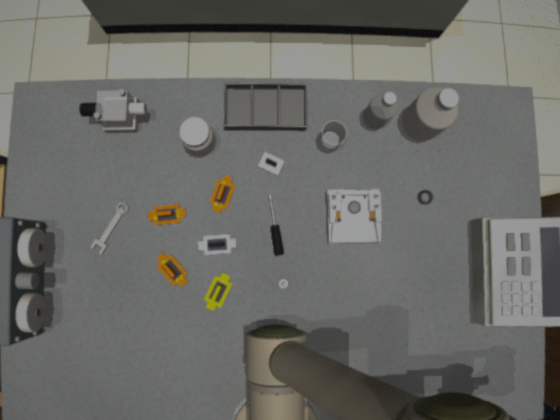

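View pics/side0.png

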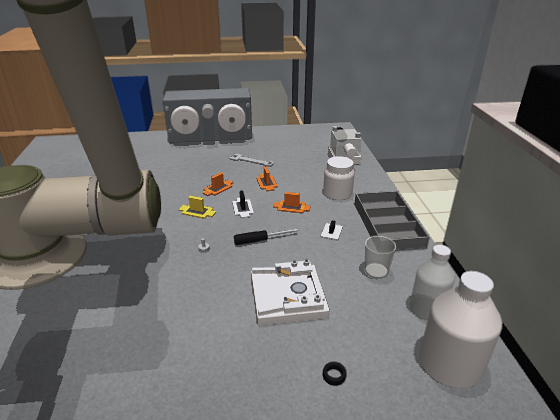

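Run:
```python
import cv2,numpy as np
a=cv2.imread("pics/top0.png")[150:330,120:300]; b=cv2.imread("pics/side0.png")[150:270,160:330]
cv2.imwrite("pics/ctop0.png",cv2.resize(a,(600,600),interpolation=cv2.INTER_CUBIC))
cv2.imwrite("pics/cside0.png",cv2.resize(b,None,fx=4.5,fy=4.5,interpolation=cv2.INTER_CUBIC))
```

```text
(no output)
```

View pics/ctop0.png

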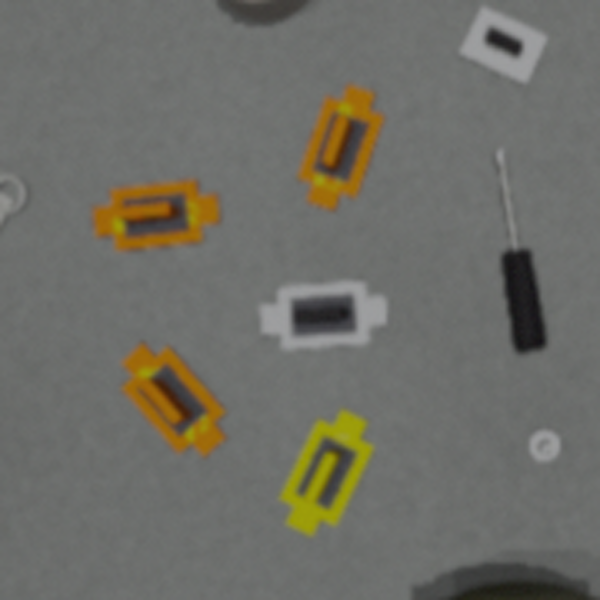

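View pics/cside0.png

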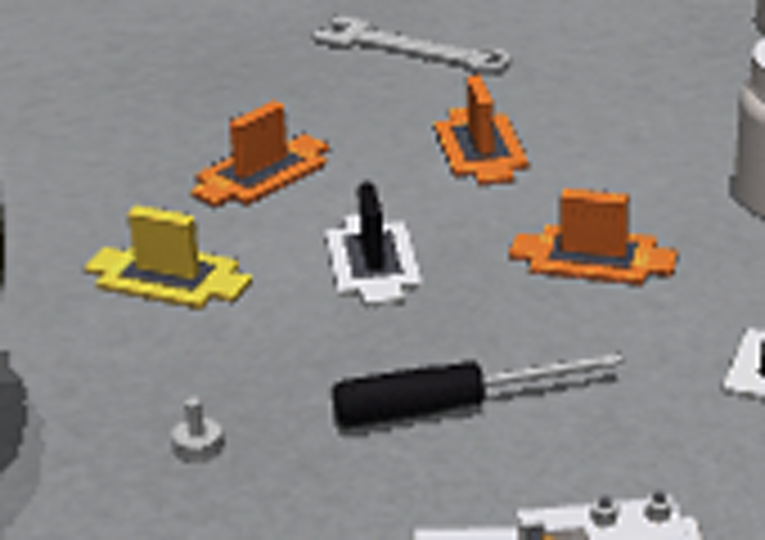

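The plate-shaped candidates in the top picture (row, col) are orange at (214,166), (195,219) and (270,172), yellow at (290,217), and bare aluminium with a black grip and two ears at (243,217). The last is the one meant. The plain one without ears at (162,271) is the blank. The crops confirm this. The holder is at (216,352).

```bash
cat > h.py <<'E'
import numpy as np,cv2,pickle
from scipy.spatial.transform import Rotation as R
def und(p,uv):
    f=p["image"].shape[0]/2/np.tan(np.radians(p["vfov"])/2)
    d=(np.atleast_2d(uv).astype(float)-[p["cx"],p["cy"]])/f
    u=d.copy()
    for _ in range(20): u=d/(1+p["k1"]*(u**2).sum(1,keepdims=True))
    return u
def cam(p,s=None):
    "world_from_camera R,t"
    if "rvec" in p:
        Rm=R.from_rotvec(p["rvec"]).as_matrix(); return Rm.T,-Rm.T@p["tvec"]
    T=p["tool_from_camera"]; return s["tool_rot"]@T[:3,:3], s["tool_rot"]@T[:3,3]+s["position"]
def world(p,uv,z,s=None):
    Rm,t=cam(p,s);u=und(p,uv);d=np.c_[u,np.ones(len(u))]@Rm.T
    return t+d*((z-t[2])/d[:,2])[:,None]
def proj(p,X,s=None):
    Rm,t=cam(p,s);c=(np.atleast_2d(X)-t)@Rm
    u=c[:,:2]/c[:,2:];u=u*(1+p["k1"]*(u**2).sum(1,keepdims=True))
    f=p["image"].shape[0]/2/np.tan(np.radians(p["vfov"])/2)
    return u*f+[p["cx"],p["cy"]]
E
python3 - <<'E'
from h import *
from rig import env
for n in ("top","side"):
    p=pickle.load(open(f"pics/{n}0.pkl","rb"))
    p=env.get_image(n);pickle.dump(p,open(f"pics/{n}1.pkl","wb"))
    for t,z in (("plate",.005),("holder",.03)):
        for d in env.outline_of(t,p):
            m=d["mask"];c=np.median(p["image"][m].astype(float),axis=0)
            v,u=np.nonzero(m);w=world(p,np.c_[u,v],z)[:,:2];ct=w.mean(0)
            rr=cv2.minAreaRect(w.astype(np.float32)*1000)
            print(n,t,round(d["conf"],2),d["pixel"],c,ct.round(4),rr)
    if n=="top":
        a=p["image"][175:255,310:400,::-1]
    else: a=p["image"][250:335,240:340,::-1]
    cv2.imwrite(f"pics/h{n}.png",cv2.resize(a,None,fx=7,fy=7,interpolation=cv2.INTER_CUBIC))
E
```

```text
top plate 0.9 [291.8, 218.0] [145. 145.  26.] [0.3703 0.1524] ((370.0377197265625, 153.25094604492188), (48.993865966796875, 97.3464126586914), 63.74802017211914)
top plate 0.83 [269.2, 171.6] [146. 103.  21.] [0.4257 0.2749] ((425.3417053222656, 274.1444396972656), (100.60002899169922, 49.947792053222656), 45.97913360595703)
top plate 0.83 [212.7, 164.0] [148. 100.  24.] [0.5702 0.2912] ((570.2340087890625, 292.1103515625), (47.70494842529297, 96.04786682128906), 0.21103604137897491)
top plate 0.78 [194.7, 222.4] [143.  104.   35.5] [0.6244 0.1446] ((624.0647583007812, 143.99526977539062), (55.48455047607422, 103.9693603515625), 75.02194213867188)
top plate 0.65 [215.6, 352.1] [154. 155. 156.] [ 0.5691 -0.2041] ((569.3641967773438, -204.79385375976562), (137.97633361816406, 145.1737823486328), 1.1400033235549927)
top plate 0.61 [241.6, 217.7] [140. 141. 142.] [0.4919 0.1579] ((490.475341796875, 157.34808349609375), (49.700931549072266, 97.09983825683594), 0.24741624295711517)
top holder 0.76 [216.2, 350.4] [154. 154. 155.] [ 0.5653 -0.1987] ((565.7615966796875, -198.56982421875), (1
[... 191 characters left out ...]
.74427795410156), 22.317201614379883)
side plate 0.92 [206.0, 239.2] [132. 132. 133.] [0.4918 0.1584] ((490.554931640625, 170.11209106445312), (50.33314514160156, 139.73092651367188), 5.608345985412598)
side plate 0.75 [200.8, 292.3] [130.  73.  48.] [0.6268 0.155 ] ((619.0618896484375, 159.97039794921875), (90.81987762451172, 112.96083068847656), 12.501222610473633)
side plate 0.66 [188.1, 215.6] [117.  72.  47.] [0.4233 0.2833] ((430.1965637207031, 288.7619934082031), (137.09719848632812, 75.1744613647461), 72.6584701538086)
side holder 0.92 [297.7, 287.0] [220. 217. 221.] [ 0.5653 -0.2214] ((564.821044921875, -211.7722930908203), (141.2821807861328, 176.78126525878906), 1.478095531463623)
```

View pics/htop.png

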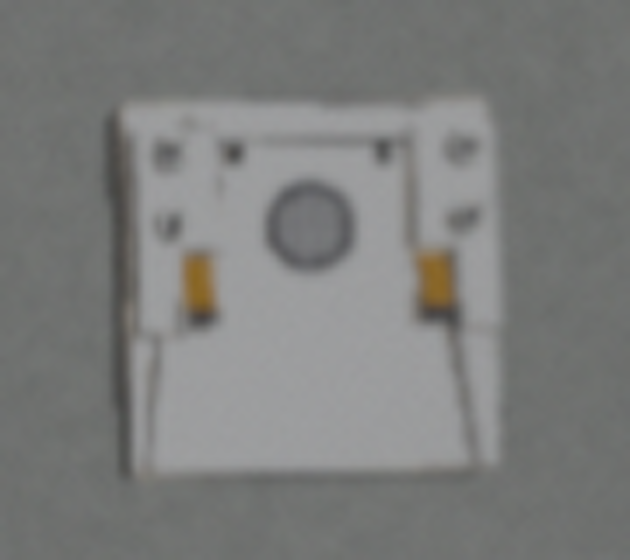

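View pics/hside.png

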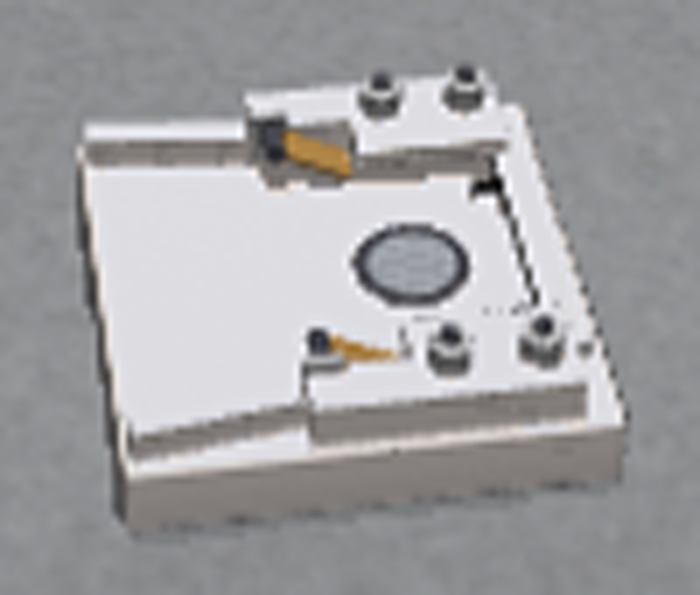

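>>> carry_out(
  plan=[
    [[0,0,0],[0,-9.65,0],0.085],
    [[0,0,0],[0,-9.65,0],0.085],
    [[0,0,0],[0,-9.65,0],0.085],
    [[0,0,0],[0,-9.65,0],0.085],
    [[0,0,0],[0,-9.65,0],0.085],
    [[0,0,0],[0,-9.65,0],0.085],
    [[0,0,0],[0,-9.65,0],0.085],
    [[0,0,0],[0,-9.65,0],0.085],
  ],
)

```text
time_s: 1.75
position: [0.1215, -0.5364, 0.1965]
tool_rot: [[1.0, -0.0, -0.005], [0.005, -0.0, 1.0], [-0.0, -1.0, -0.0]]
ft_force: [0.9, 0.6, 0.3]
grip_width: 0.0851
```

>>> carry_out(
  plan=[
    [[0.042,0,0.042],[0,0,0],0.085],
    [[0.042,0,0.042],[0,0,0],0.085],
    [[0.042,0,0.042],[0,0,0],0.085],
    [[0.042,0,0.042],[0,0,0],0.085],
    [[0.042,0,0.042],[0,0,0],0.085],
    [[0.042,0,0.042],[0,0,0],0.085],
    [[0.042,0,0.042],[0,0,0],0.085],
    [[0,0,0],[0,0,0],0.085],
  ],
)

```text
time_s: 2.75
position: [0.4176, -0.2398, 0.1966]
tool_rot: [[1.0, 0.001, -0.005], [0.005, 0.0, 1.0], [0.001, -1.0, 0.0]]
ft_force: [0.2, -0.8, -1.2]
grip_width: 0.0854
```

Run:
```python
from h import *
from rig import env
s=env.observe();p=env.get_image("wrist");pickle.dump((p,s),open("pics/w1.pkl","wb"))
cv2.imwrite("pics/w1.png",p["image"][:,:,::-1])
for t in ("plate","holder"): print([(d["conf"],d["pixel"]) for d in env.outline_of(t,p)])
```

```text
[]
[(0.61, [153.1, 404.9])]
```

View pics/w1.png

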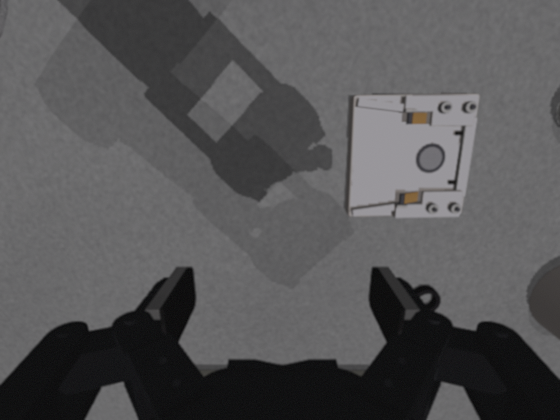

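Run:
```python
from h import *
p,s=pickle.load(open("pics/w1.pkl","rb"))
a=p["image"][85:230,335:495,::-1]
a=cv2.convertScaleAbs(a,alpha=1.5)
cv2.imwrite("pics/w1c.png",cv2.resize(a[:, :],None,fx=4,fy=4,interpolation=cv2.INTER_CUBIC)[:, :])
p=pickle.load(open("pics/side1.pkl","rb"))
```

```text
(no output)
```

View pics/w1c.png

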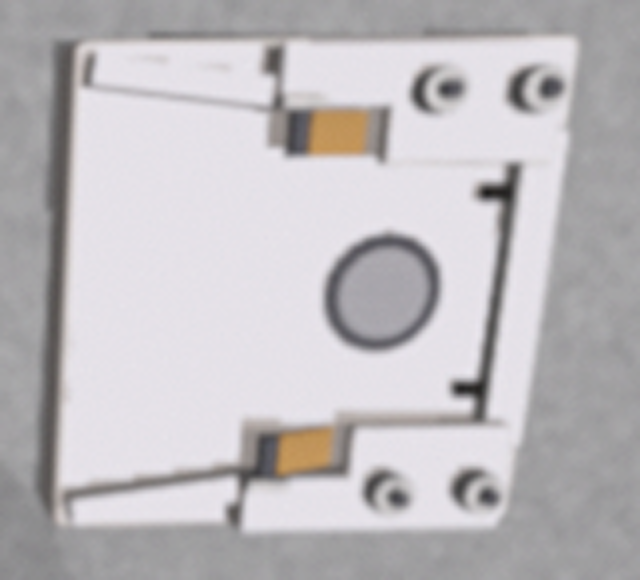

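```bash
cat > fit.py <<'E'
from h import *
from scipy.optimize import least_squares
p,s=pickle.load(open("pics/w1.pkl","rb"))
def W(c,z): return world(p,np.array(c)/4+[335,85]-.375,z,s)
pts={"frontT":((78,110),.024),"frontB":((65,440),.024),"circle":((383,292),.024),"gT0":((92,87),.024),"gT1":((275,108),.024),"gB0":((70,492),.024),"gB1":((245,470),.024),
"cheekT":((278,108),.038),"cheekB":((242,476),.038),"clipT":((297,132),.034),"clipB":((267,455),.034),"clipTe":((370,133),.034),"clipBe":((333,447),.034),"pinT":((497,192),.03),"pinB":((467,388),.03)}
w={k:W(*v)[0] for k,v in pts.items()}
for k in w: print(k,w[k].round(4))
f=w["frontT"]-w["frontB"]; print("yaw front",np.degrees(np.arctan2(-f[0],f[1])))
for a,b in (("clipT","clipB"),("pinT","pinB"),("cheekT","cheekB"),("gT1","gB1")):
    d=w[a]-w[b];print(a,np.hypot(*d[:2]),np.degrees(np.arctan2(-d[0],d[1])),(w[a]+w[b])/2)
E
python3 fit.py
```

```text
frontT [ 0.4969 -0.1549  0.024 ]
frontB [ 0.4998 -0.2487  0.024 ]
circle [ 0.5892 -0.2042  0.024 ]
gT0 [ 0.5003 -0.1488  0.024 ]
gT1 [ 0.5517 -0.1538  0.024 ]
gB0 [ 0.5025 -0.2649  0.024 ]
gB1 [ 0.555  -0.2577  0.024 ]
cheekT [ 0.5471 -0.1543  0.038 ]
cheekB [ 0.5488 -0.2558  0.038 ]
clipT [ 0.5546 -0.1603  0.034 ]
clipB [ 0.557  -0.2505  0.034 ]
clipTe [ 0.5746 -0.1603  0.034 ]
clipBe [ 0.5762 -0.248   0.034 ]
pinT [ 0.6145 -0.1756  0.03  ]
pinB [ 0.6152 -0.231   0.03  ]
yaw front 1.7882081311127391
clipT 0.09026834486229475 1.559098942389894 [ 0.55580719 -0.20540088  0.034     ]
pinT 0.055467256120750916 0.7313734072196404 [ 0.61484302 -0.20330552  0.03      ]
cheekT 0.10157241292578063 0.9706992500929473 [ 0.54797502 -0.2050605   0.038     ]
gT1 0.10394410577600219 1.8347552150255992 [ 0.55335137 -0.20576825  0.024     ]
```

>>> carry_out(
  plan=[
    [[0.01,0,0.05],[0,0,0],0.085],
    [[0.01,0,0.05],[0,0,0],0.085],
    [[0.01,0,0.05],[0,0,0],0.085],
    [[0.01,0,0.05],[0,0,0],0.085],
    [[0.01,0,0.05],[0,0,0],0.085],
    [[0.01,0,0.05],[0,0,0],0.085],
    [[0.01,0,0.05],[0,0,0],0.085],
    [[0,0,0],[0,0,0],0.085],
  ],
)

```text
time_s: 3.9
position: [0.4862, 0.1084, 0.1964]
tool_rot: [[1.0, -0.0, -0.001], [0.001, 0.0, 1.0], [-0.0, -1.0, 0.0]]
ft_force: [-0.7, -0.6, 0.3]
grip_width: 0.085
```

Run:
```python
from h import *
from rig import env
s=env.observe();p=env.get_image("wrist");pickle.dump((p,s),open("pics/w2.pkl","wb"))
print(s["position"],s["ft_force"])
cv2.imwrite("pics/w2.png",p["image"][:,:,::-1])
for d in env.outline_of("plate",p):
    m=d["mask"];v,u=np.nonzero(m);print(d["conf"],d["pixel"],np.median(p["image"][m],axis=0),cv2.minAreaRect((world(p,np.c_[u,v],.005,s)[:,:2]*1000).astype(np.float32)))
```

```text
[0.48617618 0.10841377 0.19637469] [-0.71736076 -0.59482403  0.26221596]
0.88 [155.7, 394.3] [154. 101.  57.] ((624.7168579101562, 142.36373901367188), (50.5421257019043, 101.69795227050781), 71.05000305175781)
0.86 [148.5, 187.9] [131. 110.  53.] ((368.8927917480469, 150.78431701660156), (51.93659591674805, 101.31777954101562), 63.81416320800781)
0.7 [38.2, 225.7] [156. 106.  59.] ((424.66827392578125, 271.9198303222656), (100.188720703125, 51.913509368896484), 41.772705078125)
0.61 [146.1, 284.1] [126. 124. 124.] ((490.54400634765625, 154.75233459472656), (51.004302978515625, 99.00074768066406), 4.560761451721191)
0.56 [30.6, 362.3] [152. 100.  57.] ((570.6495361328125, 274.04071044921875), (51.26376724243164, 71.55054473876953), 5.11799430847168)
```

View pics/w2.png

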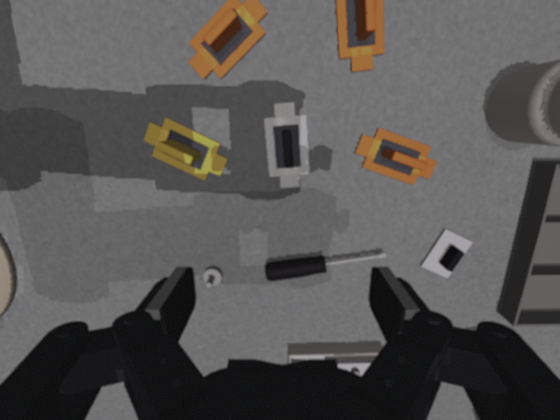

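>>> carry_out(
  plan=[
    [[0.0043,0,0.0466],[0,0,0],0.045],
    [[0,0,0],[0,-4.4,0],0.045],
    [[0,0.04,0],[0,0,0],0.045],
    [[0,0.04,0],[0,0,0],0.045],
    [[0,0.04,0],[0,0,0],0.045],
    [[0,0,0],[0,0,0],0.045],
    [[0,0,0],[0,0,0],0.045],
  ],
)

```text
time_s: 4.88
position: [0.4913, 0.153, 0.0781]
tool_rot: [[0.997, 0.002, -0.074], [0.074, 0.0, 0.997], [0.002, -1.0, -0.0]]
ft_force: [0.5, 0.4, 0.6]
grip_width: 0.0451
```

Run:
```python
from h import *
from rig import env
s=env.observe();p=env.get_image("wrist");pickle.dump((p,s),open("pics/w3.pkl","wb"))
print(s["position"],s["tool_rot"].round(3),s["ft_force"])
T=s["tool_rot"];x=s["position"]
im=p["image"][:,:,::-1].copy()
from math import *
for d in env.outline_of("plate",p):
    m=d["mask"];v,u=np.nonzero(m);print(d["conf"],d["pixel"],np.median(p["image"][m],axis=0),cv2.minAreaRect((world(p,np.c_[u,v],.005,s)[:,:2]*1000).astype(np.float32)))
# model overlay of plate
def poly(px,py,yaw,pts,z,c):
    r=np.array([[cos(yaw),-sin(yaw)],[sin(yaw),cos(yaw)]])
    w=np.c_[np.array(pts)@r.T+[px,py],np.full(len(pts),z)]
    cv2.polylines(im,[proj(p,w,s).round().astype(int)],True,c,1)
P=(.4905,.155,radians(4.5))
poly(*P,[(-.025,-.035),(.025,-.035),(.025,.035),(-.025,.035)],.005,(0,255,0))
poly(*P,[(-.005,-.02),(.005,-.02),(.005,.02),(-.005,.02)],.045,(0,0,255))
cv2.imwrite("pics/w3.png",im)
```

```text
[0.49133677 0.15299192 0.07805997] [[ 0.997  0.002 -0.074]
 [ 0.074  0.     0.997]
 [ 0.002 -1.    -0.   ]] [0.49525631 0.40344117 0.61265639]
0.96 [203.6, 142.6] [120. 101.  53.] ((368.5853271484375, 150.2679901123047), (54.24607467651367, 100.68180084228516), 64.4455795288086)
0.82 [51.6, 399.0] [170. 108.  62.] ((570.8675537109375, 279.06915283203125), (51.06538009643555, 80.81184387207031), 6.3362345695495605)
0.81 [204.4, 279.4] [115. 113. 113.] ((490.78826904296875, 154.9264678955078), (50.651451110839844, 100.08499145507812), 4.334016799926758)
0.67 [231.8, 430.3] [173. 109.  59.] ((625.7022705078125, 142.34991455078125), (51.60245132446289, 105.02540588378906), 72.47698974609375)
0.55 [51.4, 205.7] [164. 104.  64.] ((425.33673095703125, 271.8867492675781), (101.02666473388672, 51.36012268066406), 42.439002990722656)
```

View pics/w3.png

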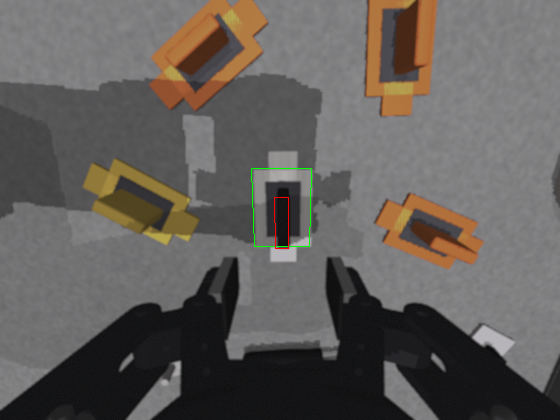

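>>> carry_out(
  plan=[
    [[0,0.022,0.002],[0,0,0],0.045],
    [[0,0.022,0],[0,0,0],0.045],
    [[0,0.019,0],[0,0,0],0.045],
    [[0,0,0],[0,0,0],0.045],
    [[0,0,0],[0,0,0],0.045],
  ],
)

```text
time_s: 5.6
position: [0.4909, 0.156, 0.0148]
tool_rot: [[0.997, 0.002, -0.076], [0.076, 0.0, 0.997], [0.002, -1.0, 0.0]]
ft_force: [0.2, -0.4, 0.9]
grip_width: 0.0452
```

>>> carry_out(
  plan=[
    [[0,0,0],[0,0,0],0.02],
    [[0,0,0],[0,0,0],0.01],
    [[0,0,0],[0,0,0],0.005],
    [[0,0,0],[0,0,0],0.005],
    [[0,0,0],[0,0,0],0.005],
  ],
  force=50,
)

```text
time_s: 6.22
position: [0.4901, 0.156, 0.0135]
tool_rot: [[0.997, -0.0, -0.076], [0.076, -0.0, 0.997], [-0.0, -1.0, -0.0]]
ft_force: [0.2, 0.3, 0.2]
grip_width: 0.005
```

Run:
```python
from h import *
from rig import env
s=env.observe();p=env.get_image("wrist");print(s["position"],s["tool_rot"].round(4),s["ft_force"],s["grip_width"])
cv2.imwrite("pics/w4.png",p["image"][:,:,::-1])
```

```text
[0.49008892 0.15596768 0.01351441] [[ 0.9971 -0.     -0.0761]
 [ 0.0761 -0.      0.9971]
 [-0.     -1.     -0.    ]] [0.1976827  0.29395041 0.23069042] 0.004990618093034987
```

View pics/w4.png

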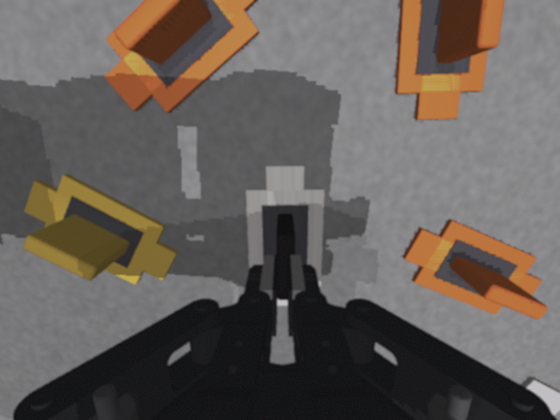

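Run:
```python
from h import *
from math import *
from rig import env
s=env.observe();p=env.get_image("wrist");print(s["grip_width"])
im=cv2.resize(p["image"][150:350,200:370,::-1],None,fx=3,fy=3,interpolation=cv2.INTER_CUBIC)
o=im.copy()
def poly(px,py,yaw,pts,z,c):
    r=np.array([[cos(yaw),-sin(yaw)],[sin(yaw),cos(yaw)]])
    w=np.c_[np.array(pts)@r.T+[px,py],np.full(len(pts),z)]
    cv2.polylines(im,[((proj(p,w,s)-[200,150])*3).round().astype(int)],True,c,1)
P=(.4908,.155,radians(4.35))
poly(*P,[(-.025,-.035),(.025,-.035),(.025,.035),(-.025,.035)],.005,(0,255,0))
poly(*P,[(-.005,-.02),(.005,-.02),(.005,.02),(-.005,.02)],.045,(0,0,255))
tp=((proj(p,s["position"],s)-[200,150])*3).round().astype(int)[0];print(tp)
cv2.circle(im,tuple(map(int,tp)),4,(255,0,255),1)
cv2.imwrite("pics/w5.png",np.hstack([o,im])[:, :][:600])
cv2.imwrite("pics/w5.png",cv2.resize(np.hstack([cv2.convertScaleAbs(o,alpha=2),im]),(800,470)))
for n in ("side",):
    q=env.get_image(n); cv2.imwrite("pics/s5.png",cv2.resize(q["image"][150:260,170:310,::-1],None,fx=5,fy=5,interpolation=cv2.INTER_CUBIC))
```

```text
0.005177915480814534
[248 280]
```

View pics/w5.png

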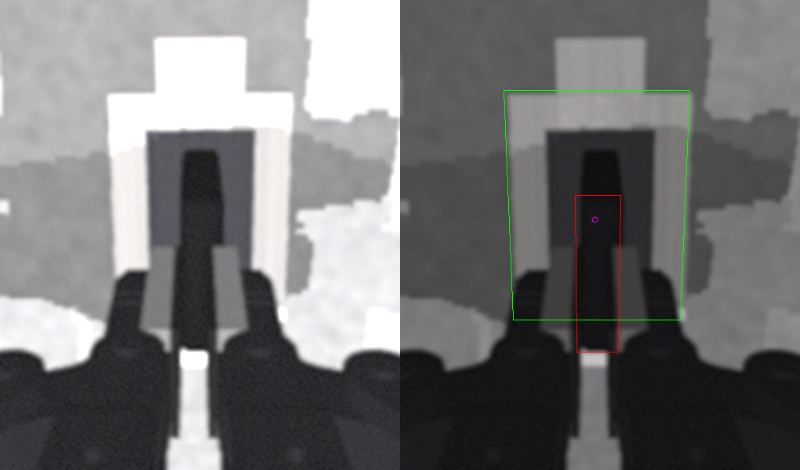

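View pics/s5.png

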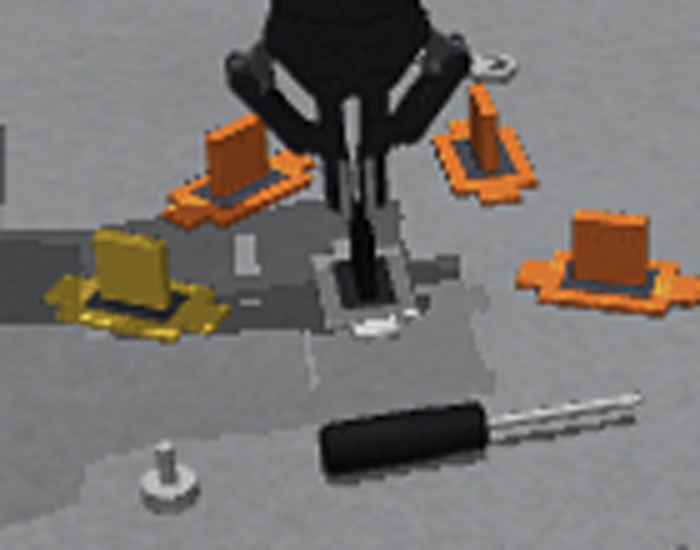

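The side and wrist pictures show the grip between the pads, yet the opening reads 5 mm, the same as I commanded, so it may not be clamped. I'll command the jaws to 0 and see whether they stop on the grip.

>>> carry_out(
  plan=[
    [[0,0,0],[0,0,0],0.0],
    [[0,0,0],[0,0,0],0.0],
    [[0,0,0],[0,0,0],0.0],
  ],
  force=60,
)

```text
time_s: 6.75
position: [0.4901, 0.156, 0.0135]
tool_rot: [[0.997, -0.0, -0.076], [0.076, 0.0, 0.997], [-0.0, -1.0, 0.0]]
ft_force: [-0.1, -0.3, -0.3]
grip_width: 0.0001
```

Run:
```python
from h import *
from rig import env
s=env.observe();p=env.get_image("wrist");print(s["grip_width"])
o=cv2.resize(p["image"][150:350,200:370,::-1],None,fx=3,fy=3,interpolation=cv2.INTER_CUBIC)
q=env.get_image("side"); o2=cv2.resize(q["image"][150:260,180:290,::-1],(600,600),interpolation=cv2.INTER_CUBIC)
cv2.imwrite("pics/w6.png",cv2.resize(np.hstack([cv2.convertScaleAbs(o,alpha=2),cv2.convertScaleAbs(o2,alpha=1.5)]),(800,430)))
```

```text
0.00010499670894670269
```

View pics/w6.png

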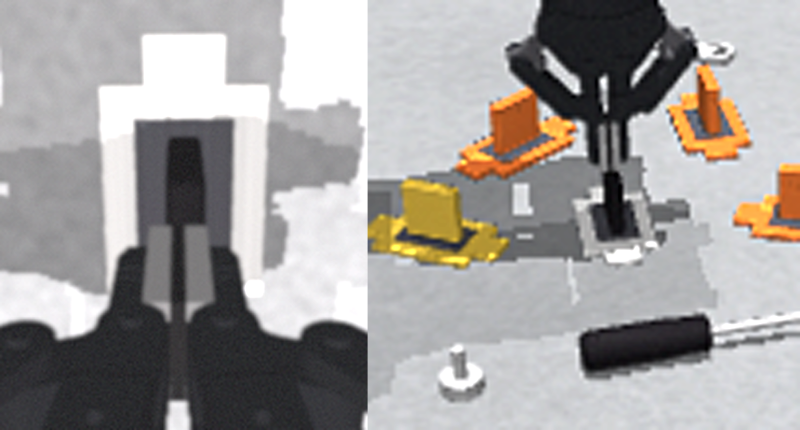

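Run:
```python
from h import *
from rig import env
s=env.observe();p=env.get_image("wrist")
T=s["tool_rot"]
for y in (0,-.01,-.019,-.03,-.04):
  for z in (-.011,0,.011): print(y,z,proj(p,s["position"]+T@[0,y,z],s).round(1))
o=cv2.resize(p["image"][200:340,240:330,::-1],None,fx=4.2,fy=4.2,interpolation=cv2.INTER_CUBIC)
cv2.imwrite("pics/w7.png",cv2.convertScaleAbs(o,alpha=2.5))
q=env.get_image("side")
for y in (0,-.01,-.019,-.03,-.04): print("side",y,proj(q,s["position"]+T@[0,y,0]).round(1))
o2=cv2.resize(q["image"][150:260,180:290,::-1],(600,600),interpolation=cv2.INTER_CUBIC)
cv2.imwrite("pics/s7.png",o2)
```

```text
0 -0.011 [[282.6 259. ]]
0 0 [[282.6 243.3]]
0 0.011 [[282.6 227. ]]
-0.01 -0.011 [[282.6 266. ]]
-0.01 0 [[282.6 249.6]]
-0.01 0.011 [[282.6 232.6]]
-0.019 -0.011 [[282.7 273. ]]
-0.019 0 [[282.7 256. ]]
-0.019 0.011 [[282.7 238.2]]
-0.03 -0.011 [[282.7 282.6]]
-0.03 0 [[282.7 264.6]]
-0.03 0.011 [[282.7 245.9]]
-0.04 -0.011 [[282.7 292.3]]
-0.04 0 [[282.7 273.5]]
-0.04 0.011 [[282.7 253.8]]
side 0 [[241.5 203.7]]
side -0.01 [[241.3 200.5]]
side -0.019 [[241.2 197.7]]
side -0.03 [[241.  194.1]]
side -0.04 [[240.8 190.9]]
```

View pics/w7.png

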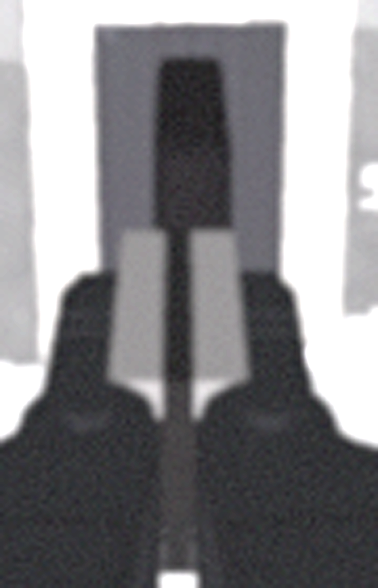

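View pics/s7.png

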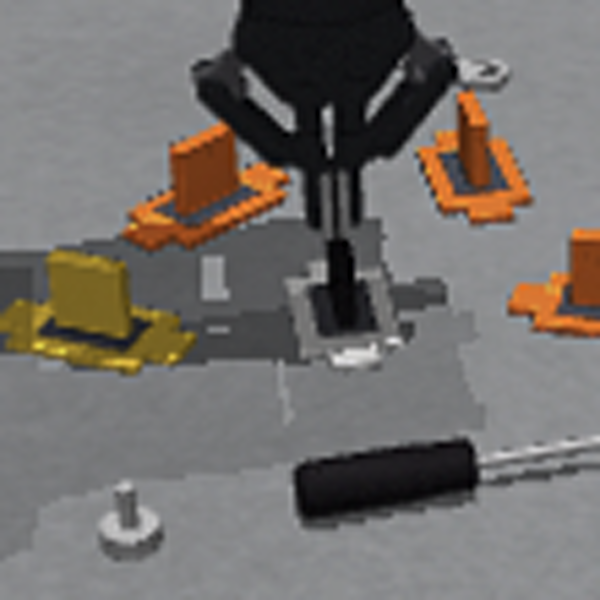

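Run:
```python
from h import *
from rig import env
s=env.observe()
q=pickle.load(open("pics/side1.pkl","rb"))
p,_=pickle.load(open("pics/w3.pkl","rb"))
T=s["tool_rot"]
for y in (0,-.02,-.03,-.04,-.05,-.06):
  for z in (-.011,.011): print(y,z,"side",proj(q,s["position"]+T@[0,y,z]).round(1),"wrist",proj(p,s["position"]+T@[0,y,z],s).round(1))
```

```text
0 -0.011 side [[242.  205.8]] wrist [[282.6 258.9]]
0 0.011 side [[241.  201.6]] wrist [[282.6 227. ]]
-0.02 -0.011 side [[241.6 199.4]] wrist [[282.7 273.8]]
-0.02 0.011 side [[240.6 195.3]] wrist [[282.6 238.9]]
-0.03 -0.011 side [[241.5 196.2]] wrist [[282.7 282.6]]
-0.03 0.011 side [[240.5 192.1]] wrist [[282.7 245.9]]
-0.04 -0.011 side [[241.3 193. ]] wrist [[282.7 292.3]]
-0.04 0.011 side [[240.3 188.9]] wrist [[282.7 253.8]]
-0.05 -0.011 side [[241.2 189.7]] wrist [[282.7 303.3]]
-0.05 0.011 side [[240.1 185.6]] wrist [[282.7 262.7]]
-0.06 -0.011 side [[241.  186.4]] wrist [[282.8 315.9]]
-0.06 0.011 side [[240.  182.4]] wrist [[282.8 273. ]]
```

>>> carry_out(
  plan=[
    [[0,0,0],[0,0,0],0.045],
    [[0,0,0],[0,0,0],0.045],
    [[0,0,0],[0,0,0],0.045],
    [[0,0,0],[0,0,0],0.045],
  ],
)

```text
time_s: 7.45
position: [0.4901, 0.156, 0.0135]
tool_rot: [[0.997, -0.0, -0.076], [0.076, -0.0, 0.997], [-0.0, -1.0, -0.0]]
ft_force: [-0.2, -0.1, 0.7]
grip_width: 0.0447
```

Run:
```python
from h import *
from rig import env
s=env.observe();p=env.get_image("wrist");q=env.get_image("side");print(s["grip_width"],s["position"])
cv2.imwrite("pics/w8.png",np.hstack([cv2.convertScaleAbs(cv2.resize(p["image"][150:350,190:380,::-1],(400,420)),alpha=2),cv2.resize(q["image"][150:250,190:285,::-1],(400,420),interpolation=cv2.INTER_CUBIC)]))
```

```text
0.04466454531971786 [0.49009048 0.15598386 0.01351721]
```

View pics/w8.png

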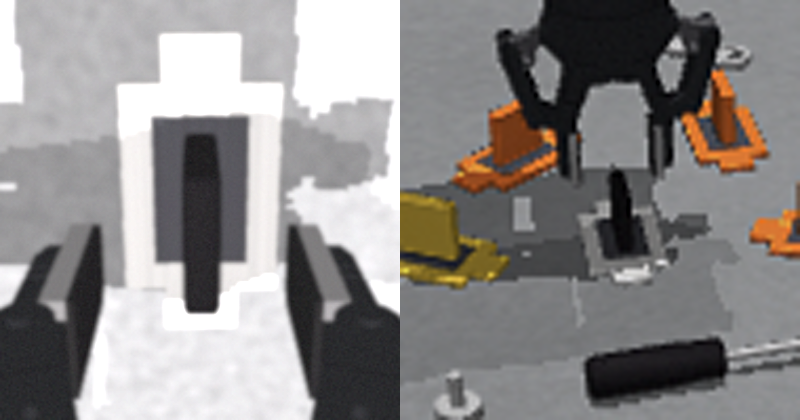

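Both views show the finger tips standing about 42 mm above where the reported TCP says, just over the grip's top. I'll go by what the pictures show and descend further in small steps, watching the force.

>>> carry_out(
  plan=[
    [[0,0.01,0],[0,0,0],0.045],
    [[0,0.01,0],[0,0,0],0.045],
    [[0,0,0],[0,0,0],0.045],
  ],
)

```text
time_s: 7.92
position: [0.4894, 0.1559, -0.0076]
tool_rot: [[0.997, -0.002, -0.076], [0.076, -0.0, 0.997], [-0.002, -1.0, -0.0]]
ft_force: [-0.6, 0.7, 1.0]
grip_width: 0.0452
```

Run:
```python
from h import *
from rig import env
s=env.observe();p=env.get_image("wrist");q=env.get_image("side");print(s["ft_force"],s["position"])
cv2.imwrite("pics/w9.png",np.hstack([cv2.convertScaleAbs(cv2.resize(p["image"][150:350,190:380,::-1],(400,420)),alpha=2),cv2.resize(q["image"][150:250,190:285,::-1],(400,420),interpolation=cv2.INTER_CUBIC)]))
```

```text
[-0.56385805  0.74133904  1.00297289] [ 0.48944067  0.15590148 -0.0075676 ]
```

View pics/w9.png

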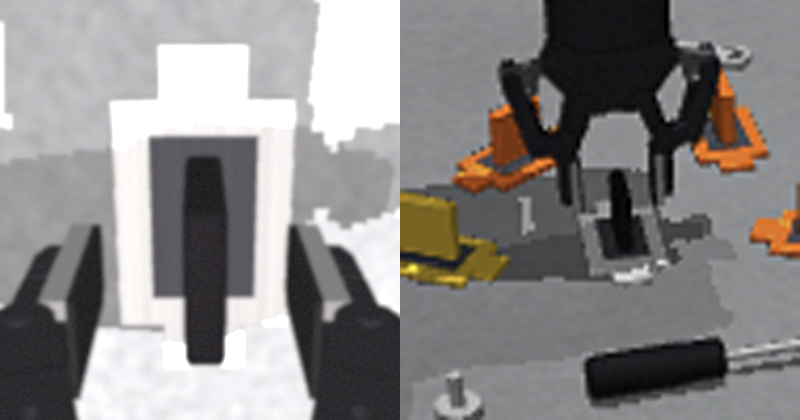

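>>> carry_out(
  plan=[
    [[0.001,0.01,0],[0,0,0],0.045],
    [[0,0.008,0],[0,0,0],0.045],
    [[0,0,0],[0,0,0],0.045],
  ],
  force=50,
)

```text
time_s: 8.4
position: [0.4906, 0.156, -0.0252]
tool_rot: [[0.997, -0.002, -0.076], [0.076, -0.0, 0.997], [-0.002, -1.0, 0.0]]
ft_force: [0.2, 0.1, -0.2]
grip_width: 0.045
```

>>> carry_out(
  plan=[
    [[0,0,0],[0,0,0],0.02],
    [[0,0,0],[0,0,0],0.005],
    [[0,0,0],[0,0,0],0.0],
    [[0,0,0],[0,0,0],0.0],
    [[0,0,0],[0,0,0],0.0],
  ],
)

```text
time_s: 9.02
position: [0.4913, 0.1561, -0.0242]
tool_rot: [[0.997, 0.001, -0.076], [0.076, 0.0, 0.997], [0.001, -1.0, 0.0]]
ft_force: [-0.5, 0.2, 6.3]
grip_width: 0.0096
```

Run:
```python
from h import *
from rig import env
s=env.observe();p=env.get_image("wrist");q=env.get_image("side");print(s["ft_force"],s["position"],s["grip_width"])
cv2.imwrite("pics/w10.png",np.hstack([cv2.convertScaleAbs(cv2.resize(p["image"][150:350,190:380,::-1],(400,420)),alpha=2),cv2.resize(q["image"][150:250,190:285,::-1],(400,420),interpolation=cv2.INTER_CUBIC)]))
```

```text
[-0.50607752  0.20146379  6.331194  ] [ 0.49132923  0.15611513 -0.02415158] 0.009609539596568706
```

View pics/w10.png

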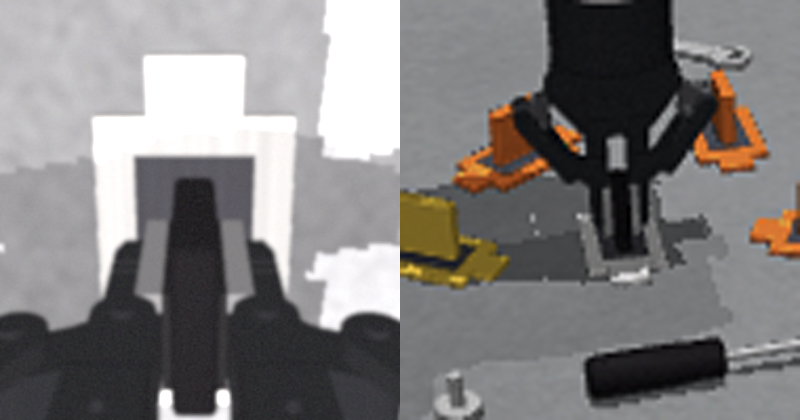

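The grip is held: the opening is 9.6 mm and the pads straddle it in both views. Next I lift it and carry it above the holder front.

>>> carry_out(
  plan=[
    [[0,-0.02,0],[0,0,0],0.0],
    [[0,-0.04,0],[0,0,0],0.0],
    [[0,-0.04,0],[0,0,0],0.0],
    [[0,0,0],[0,2.8,0],0.0],
    [[0,0,0],[0,0,0],0.0],
  ],
)

```text
time_s: 9.75
position: [0.4907, 0.156, 0.0753]
tool_rot: [[1.0, -0.001, -0.028], [0.028, -0.0, 1.0], [-0.001, -1.0, -0.0]]
ft_force: [0.3, 0.7, -2.7]
grip_width: 0.0094
```

>>> carry_out(
  plan=[
    [[0.0033,0,-0.03],[0,0,0],0.0],
    [[0.0033,0,-0.055],[0,0,0],0.0],
    [[0.0033,0,-0.058],[0,0,0],0.0],
    [[0.0033,0,-0.058],[0,0,0],0.0],
    [[0.0033,0,-0.058],[0,0,0],0.0],
    [[0.0033,0,-0.058],[0,0,0],0.0],
    [[0.0033,0,-0.044],[0,0,0],0.0],
    [[0,0,0],[0,0,0],0.0],
  ],
)

```text
time_s: 10.75
position: [0.5236, -0.2068, 0.0743]
tool_rot: [[1.0, -0.001, -0.025], [0.025, 0.001, 1.0], [-0.001, -1.0, 0.001]]
ft_force: [-0.1, 1.2, -3.0]
grip_width: 0.0091
```

Run:
```python
from h import *
from rig import env
s=env.observe();p=env.get_image("wrist");q=env.get_image("side");t=env.get_image("top");print(s["ft_force"],s["position"],s["tool_rot"][:,0],s["grip_width"])
pickle.dump((p,s,q,t),open("pics/w11.pkl","wb"))
cv2.imwrite("pics/w11.png",cv2.convertScaleAbs(p["image"][:,:,::-1],alpha=1.5))
cv2.imwrite("pics/s11.png",np.hstack([cv2.resize(q["image"][200:340,220:360,::-1],(400,400)),cv2.resize(t["image"][170:260,310:400,::-1],(400,400),interpolation=cv2.INTER_CUBIC)]))
```

```text
[-0.13496927  1.18374949 -3.03624746] [ 0.52363311 -0.20683331  0.07425229] [ 0.99969881  0.02450676 -0.00130373] 0.009097984796529268
```

View pics/w11.png

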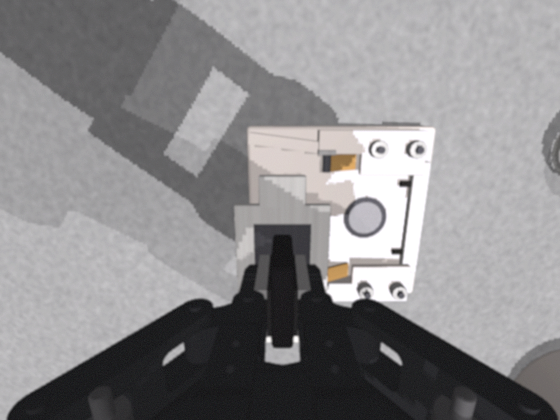

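View pics/s11.png

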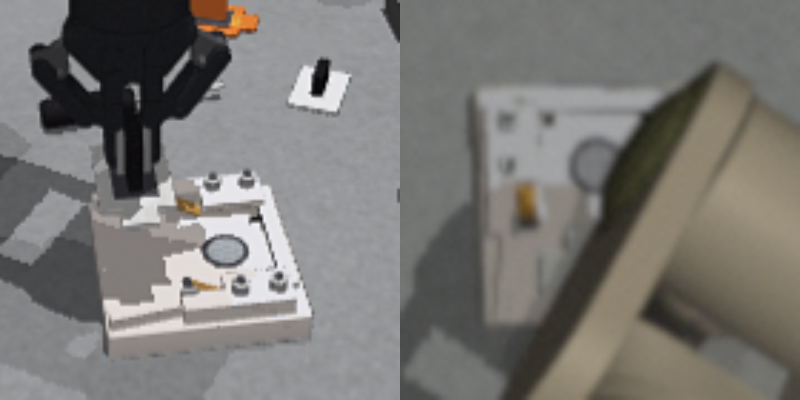

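Run:
```python
from h import *
p,s,q,t=pickle.load(open("pics/w11.pkl","rb"))
o=cv2.convertScaleAbs(p["image"][115:310,230:440,::-1],alpha=1.3)
cv2.imwrite("pics/w11c.png",cv2.resize(o,None,fx=3,fy=3,interpolation=cv2.INTER_CUBIC))
```

```text
(no output)
```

View pics/w11c.png

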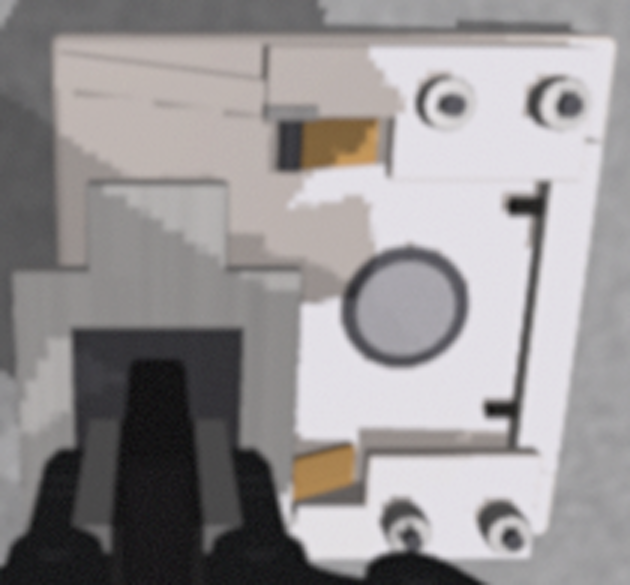

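Run:
```python
from h import *
p,s,q,t=pickle.load(open("pics/w11.pkl","rb"))
def W(c,z): return world(p,np.array(c)/3+[230,115]-.33,z,s)[0]
C=W((405,306),.024);print("circle",C)
for z in (.024,.034,.038,.042): print("outer edge z",z,W((60,38),z)[:2],W((610,40),z)[:2])
print("guide T",W((60,51),.034)[:2],W((262,78),.034)[:2],"face line",W((75,92),.024)[:2],W((270,117),.024)[:2])
print("front",W((58,60),.024)[:2],W((63,265),.024)[:2])
for z in (.04,.045,.05):
  a,b,c,d=[W(k,z) for k in ((455,103),(565,103),(408,535),(510,537))]
  print(z,((a+c)/2)[:2],((b+d)/2)[:2],np.hypot(*(a-c)[:2]),np.hypot(*(b-d)[:2]),[np.degrees(np.arctan2(-(u-v)[0],(u-v)[1])).round(2) for u,v in((a,c),(b,d))],np.degrees(np.arctan2(*(b-a)[[1,0]])),np.degrees(np.arctan2(*(d-c)[[1,0]])))
for z in (.027,.03,.033):
  a,b=W((523,206),z),W((500,408),z);print("pins",z,((a+b)/2)[:2],np.hypot(*(a-b)[:2]),np.degrees(np.arctan2(-(a-b)[0],(a-b)[1])))
# plate
zt=s["position"][2]+.0242+.005
a,b=W((90,182),zt),W((227,182),zt); c,d=W((15,270),zt),W((300,270),zt)
print("plate ear",a[:2],b[:2],np.hypot(*(b-a)[:2]),"body",c[:2],d[:2],np.hypot(*(d-c)[:2]), "yaw",[np.degrees(np.arctan2(*(v-u)[[1,0]])) for u,v in ((a,b),(c,d))])
```

```text
circle [ 0.58901708 -0.20337282  0.024     ]
outer edge z 0.024 [ 0.49788515 -0.13707258] [ 0.63238699 -0.13400265]
outer edge z 0.034 [ 0.4989338 -0.1368791] [ 0.62754679 -0.13394358]
outer edge z 0.038 [ 0.49935325 -0.13680171] [ 0.62561071 -0.13391995]
outer edge z 0.042 [ 0.49977271 -0.13672432] [ 0.62367463 -0.13389632]
guide T [ 0.49891523 -0.13981363] [ 0.54649621 -0.1448408 ] face line [ 0.50151893 -0.14989134] [ 0.55016084 -0.15483313]
front [ 0.49736123 -0.14229098] [ 0.49827421 -0.19431995]
0.04 [ 0.59139544 -0.20585601] [ 0.61801776 -0.20552585] 0.11377958813971165 0.11457888789413086 [np.float64(0.57), np.float64(1.57)] 1.590025968608909 -0.10557861741090895
0.045 [ 0.58975799 -0.20413279] [ 0.61575361 -0.20381041] 0.11110117326160801 0.11188165719511149 [np.float64(0.57), np.float64(1.57)] 1.5900259686088327 -0.10557861741095421
0.05 [ 0.58812054 -0.20240958] [ 0.61348946 -0.20209497] 0.10842275838350442 0.1091844264960922 [np.float64(0.57), np.float64(1.57)] 1.5900259686088245 -0.10557861741100218
pins 0.027 [ 0.61628989 -0.20299609] 0.0557601578930124 1.7369902693244794
pins 0.03 [ 0.61503275 -0.20205986] 0.05501801171929723 1.7369902693245167
pins 0.033 [ 0.61377561 -0.20112363] 0.05427586554558206 1.7369902693244377
plate ear [ 0.51104861 -0.15848648] [ 0.53380073 -0.15793757] 0.022758739311765697 body [ 0.49824689 -0.17395187] [ 0.54698474 -0.17276669] 0.048752264794251404 yaw [np.float64(1.3820450545999827), np.float64(1.39301763129273)]
```

>>> carry_out(
  plan=[
    [[0.0015,0.02,0.002],[0,0,0],0.0],
    [[0,0.02,0],[0,0,0],0.0],
    [[0,0.0185,0],[0,0,0],0.0],
    [[0,0,0],[0,0,0],0.0],
    [[0,0,0],[0,0,0],0.0],
  ],
)

```text
time_s: 11.52
position: [0.5259, -0.2016, 0.0177]
tool_rot: [[1.0, 0.001, -0.028], [0.028, -0.0, 1.0], [0.001, -1.0, -0.0]]
ft_force: [1.1, -0.4, -2.3]
grip_width: 0.0094
```

```bash
cat > look.py <<'E'
from h import *
from rig import env
import sys
n=sys.argv[1]
s=env.observe();p=env.get_image("wrist");q=env.get_image("side");print(s["time_s"],s["ft_force"].round(1),s["position"].round(4),s["tool_rot"][:,0].round(4),s["grip_width"])
pickle.dump((p,s,q),open(f"pics/{n}.pkl","wb"))
o=cv2.convertScaleAbs(p["image"][100:350,200:450,::-1],alpha=1.5)
cv2.imwrite(f"pics/{n}.png",cv2.resize(o,(600,600),interpolation=cv2.INTER_CUBIC))
cv2.imwrite(f"pics/{n}s.png",cv2.resize(q["image"][230:330,240:340,::-1],(600,600),interpolation=cv2.INTER_CUBIC))
E
python3 look.py w12
```

```text
11.525 [ 1.1 -0.4 -2.3] [ 0.5259 -0.2016  0.0177] [9.996e-01 2.840e-02 7.000e-04] 0.009375543938609508
```

View pics/w12.png

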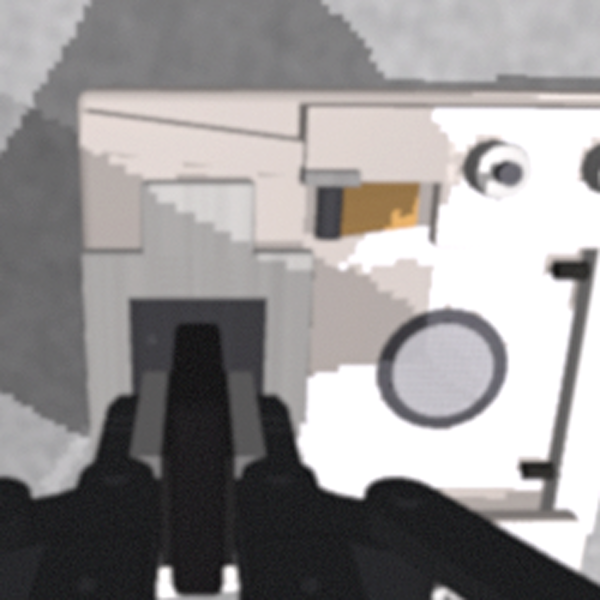

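View pics/w12s.png

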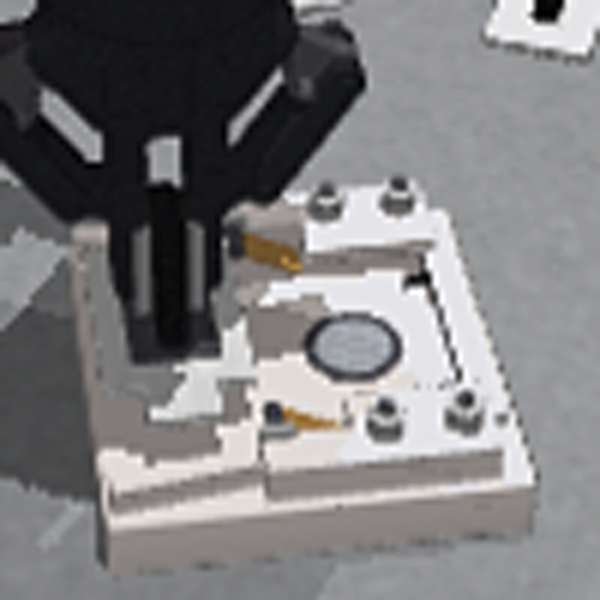

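>>> carry_out(
  plan=[
    [[0,0,0],[0,0,0],0.0],
    [[0,0,0],[0,0,0],0.0],
  ],
)

```text
time_s: 11.88
position: [0.5256, -0.2022, 0.0173]
tool_rot: [[1.0, 0.0, -0.027], [0.027, -0.0, 1.0], [0.0, -1.0, -0.0]]
ft_force: [0.1, -0.6, -1.2]
grip_width: 0.0091
```

Run:
```python
from h import *
p,s,q=pickle.load(open("pics/w12.pkl","rb"))
def W(c,z): return world(p,np.array(c)/2.4+[200,100]-.3,z,s)[0][:2].round(4)
zt=s["position"][2]+.0242+.005
print("ear",W((143,182),zt),W((252,182),zt),"body",W((83,250),zt),W((310,252),zt))
print("circle",W((443,368),.024),"outer",W((85,92),.024),W((590,92),.024),"front",W((81,110),.024),W((84,245),.024),"face guide",W((110,153),.024),W((215,165),.024),"cheek corner",W((305,138),.038),W((305,105),.038))
print("pins",W((572,270),.03),W((537,469),.03))
```

```text
ear [ 0.5128 -0.1534] [ 0.5355 -0.1528] body [ 0.5001 -0.1684] [ 0.5486 -0.1675]
circle [ 0.5894 -0.2039] outer [ 0.4977 -0.1368] [ 0.615  -0.1333] front [ 0.4967 -0.1409] [ 0.4968 -0.1734] face guide [ 0.5033 -0.1507] [ 0.5283 -0.1529] cheek corner [ 0.5472 -0.1444] [ 0.5467 -0.1374]
pins [ 0.6151 -0.1748] [ 0.6159 -0.2296]
```

>>> carry_out(
  plan=[
    [[0,0,-0.003],[0,0,0],0.0],
    [[0,0.007,0],[0,0,0],0.0],
    [[0,0.006,0],[0,0,0],0.0],
    [[0,0,0],[0,0,0],0.0],
    [[0,0,0],[0,0,0],0.0],
  ],
)

```text
time_s: 12.5
position: [0.5256, -0.2051, 0.004]
tool_rot: [[1.0, -0.0, -0.027], [0.027, 0.0, 1.0], [-0.0, -1.0, 0.0]]
ft_force: [0.1, -0.2, -2.2]
grip_width: 0.0092
```

>>> carry_out(
  plan=[
    [[0,0.001,0],[0,0,0],0.0],
    [[0,0.001,0],[0,0,0],0.0],
    [[0,0,0],[0,0,0],0.0],
  ],
)

```text
time_s: 12.88
position: [0.5255, -0.2051, 0.002]
tool_rot: [[1.0, -0.0, -0.027], [0.027, 0.0, 1.0], [-0.0, -1.0, 0.0]]
ft_force: [-0.3, -1.1, -2.2]
grip_width: 0.0092
```

>>> carry_out(
  plan=[
    [[0,0.001,0],[0,0,0],0.0],
    [[0,0,0],[0,0,0],0.0],
  ],
)

```text
time_s: 13.12
position: [0.5255, -0.2051, 0.001]
tool_rot: [[1.0, -0.0, -0.027], [0.027, 0.0, 1.0], [-0.0, -1.0, 0.0]]
ft_force: [-0.4, -0.9, -2.0]
grip_width: 0.0097
```

>>> carry_out(
  plan=[
    [[0,0.001,0],[0,0,0],0.0],
    [[0,0,0],[0,0,0],0.0],
  ],
)

```text
time_s: 13.38
position: [0.5255, -0.2051, -0.0]
tool_rot: [[1.0, -0.0, -0.027], [0.027, 0.0, 1.0], [-0.0, -1.0, 0.0]]
ft_force: [-0.2, 1.1, -1.7]
grip_width: 0.0094
```

>>> carry_out(
  plan=[
    [[0,0.0005,0],[0,0,0],0.0],
    [[0,0,0],[0,0,0],0.0],
  ],
)

```text
time_s: 13.62
position: [0.5256, -0.2051, -0.0001]
tool_rot: [[1.0, 0.0, -0.027], [0.027, -0.0, 1.0], [0.0, -1.0, -0.0]]
ft_force: [-1.6, 0.5, 3.5]
grip_width: 0.0094
```

```bash
python3 look.py w13
```

```text
13.625 [-1.6  0.5  3.5] [ 5.256e-01 -2.051e-01 -1.000e-04] [9.996e-01 2.740e-02 2.000e-04] 0.009357566531755963
```

View pics/w13.png

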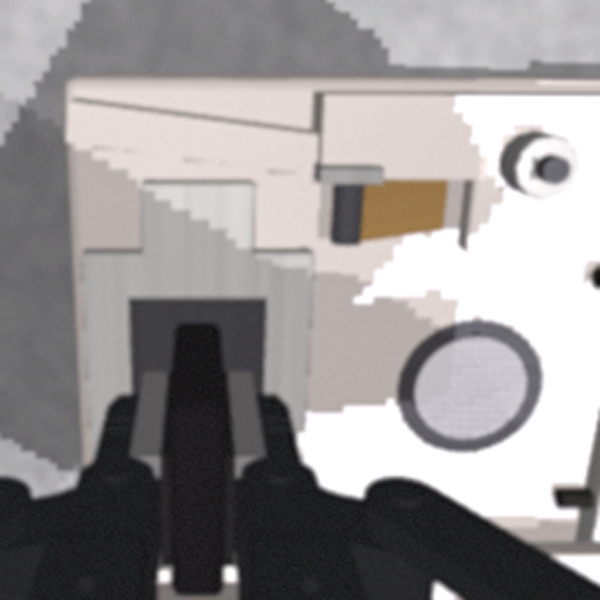

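View pics/w13s.png

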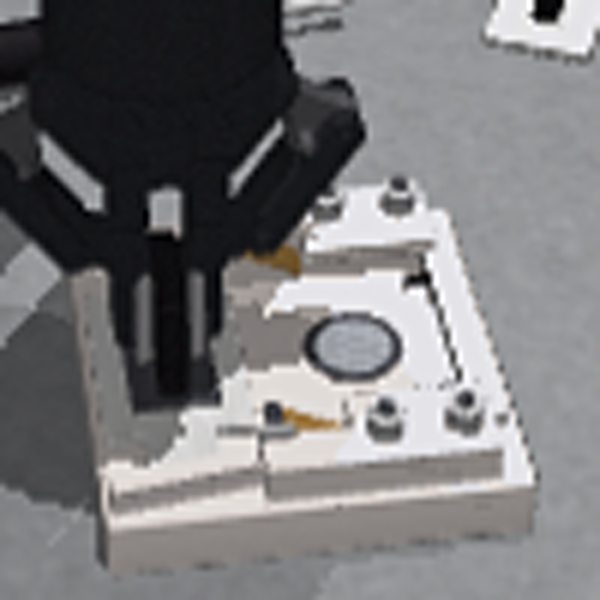

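Run:
```python
from h import *
p,s,q=pickle.load(open("pics/w13.pkl","rb"))
def W(c,z): return world(p,np.array(c)/2.4+[200,100]-.3,z,s)[0][:2].round(4)
zt=.029
print("ear",W((143,181),zt),W((254,181),zt),"body",W((83,250),zt),W((310,250),zt))
print("circle",W((471,384),.024),"outer",W((85,79),.024),W((590,80),.024),"face guide",W((100,148),.024),W((195,160),.024),W((280,171),.024),"cheek corner",W((320,178),.038))
def S(c,z): return world(q,np.array(c)/6+[240,230]-.4,z)[0][:2].round(4)
print("side circle",S((352,348),.024),"near ear", S((237,430),.029),"guideB line",S((112,500),.024),S((265,458),.024))
```

```text
ear [ 0.5126 -0.1567] [ 0.5357 -0.1561] body [ 0.4999 -0.1719] [ 0.5484 -0.1706]
circle [ 0.5895 -0.2034] outer [ 0.5002 -0.1367] [ 0.6049 -0.1338] face guide [ 0.5031 -0.1508] [ 0.5233 -0.1528] [ 0.5415 -0.1546] cheek corner [ 0.5478 -0.1536]
side circle [ 0.5893 -0.2018] near ear [ 0.545  -0.2413] guideB line [ 0.5024 -0.2627] [ 0.5531 -0.25  ]
```

>>> carry_out(
  plan=[
    [[0.003,0,0],[0,0,0],0.0],
    [[0.003,0,0],[0,0,0],0.0],
    [[0.003,0,0],[0,0,0],0.0],
    [[0,0,0],[0,0,0],0.0],
  ],
)

```text
time_s: 14.22
position: [0.5343, -0.205, -0.0001]
tool_rot: [[1.0, -0.001, -0.027], [0.027, -0.0, 1.0], [-0.001, -1.0, -0.0]]
ft_force: [-3.5, 0.3, 5.8]
grip_width: 0.0093
```

>>> carry_out(
  plan=[
    [[0.002,0,0],[0,0,0],0.0],
    [[0.002,0,0],[0,0,0],0.0],
    [[0,0,0],[0,0,0],0.0],
  ],
)

```text
time_s: 14.6
position: [0.5381, -0.205, -0.0001]
tool_rot: [[1.0, -0.001, -0.027], [0.027, -0.0, 1.0], [-0.001, -1.0, -0.0]]
ft_force: [-4.9, -1.0, 7.1]
grip_width: 0.0092
```

>>> carry_out(
  plan=[
    [[0.0015,0,0],[0,0,0],0.0],
    [[0.0015,0,0],[0,0,0],0.0],
    [[0,0,0],[0,0,0],0.0],
  ],
)

```text
time_s: 14.98
position: [0.5411, -0.2049, -0.0001]
tool_rot: [[1.0, -0.001, -0.027], [0.027, -0.0, 1.0], [-0.001, -1.0, -0.0]]
ft_force: [-5.1, -0.6, 7.6]
grip_width: 0.0091
```

```bash
python3 look.py w14
```

```text
14.975 [-5.1 -0.6  7.6] [ 5.411e-01 -2.049e-01 -1.000e-04] [ 0.9996  0.0274 -0.001 ] 0.009105200401204366
```

View pics/w14.png

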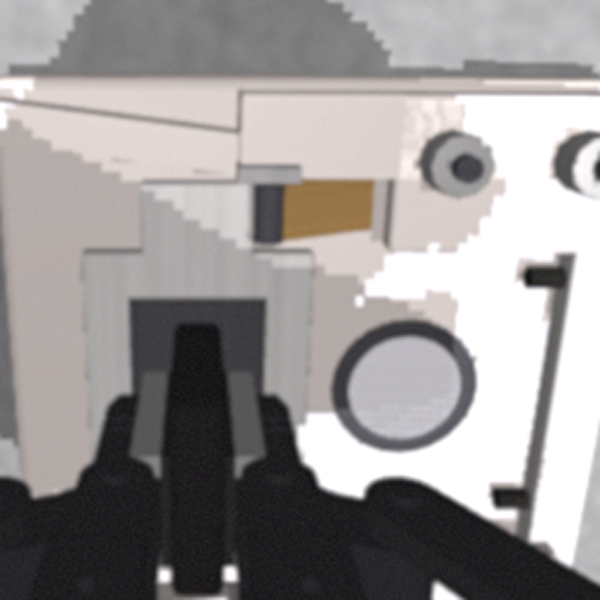

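>>> carry_out(
  plan=[
    [[0.001,-0.0003,0],[0,0,0],0.0],
    [[0.0015,0,0],[0,0,0],0.0],
    [[0.0015,0,0],[0,0,0],0.0],
    [[0,0,0],[0,0,0],0.0],
  ],
)

```text
time_s: 15.58
position: [0.5457, -0.2046, -0.0001]
tool_rot: [[1.0, 0.0, -0.027], [0.027, -0.0, 1.0], [0.0, -1.0, -0.0]]
ft_force: [-3.7, 0.1, 4.6]
grip_width: 0.009
```

>>> carry_out(
  plan=[
    [[0.0015,0,0],[0,0,0],0.0],
    [[0.0015,0,0],[0,0,0],0.0],
    [[0.0015,0,0],[0,0,0],0.0],
    [[0,0,0],[0,0,0],0.0],
  ],
)

```text
time_s: 16.08
position: [0.5501, -0.2045, -0.0001]
tool_rot: [[1.0, 0.0, -0.027], [0.027, -0.0, 1.0], [0.0, -1.0, -0.0]]
ft_force: [-3.5, -0.1, 4.7]
grip_width: 0.0096
```

```bash
python3 look.py w15; python3 -c "
from rig import env
print(env.observe()['wrist_torque'])"
```

```text
16.075 [-3.5 -0.1  4.7] [ 5.501e-01 -2.045e-01 -1.000e-04] [9.996e-01 2.740e-02 1.000e-04] 0.009573334689070267
[0.00657306 0.61248424 0.00680155]
```

View pics/w15.png

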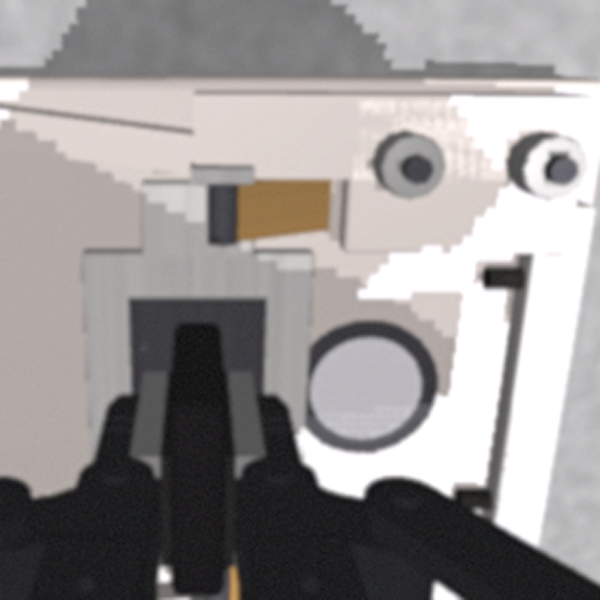

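View pics/w15s.png

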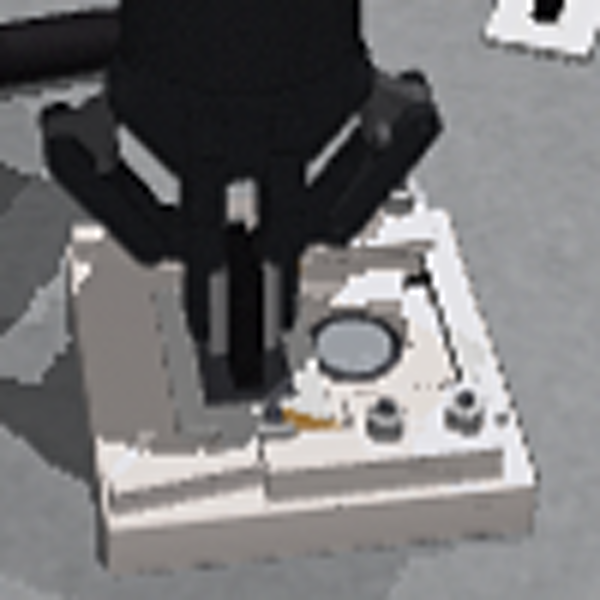

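>>> carry_out(
  plan=[
    [[0.0015,0,0],[0,0,0],0.0],
    [[0.0015,0,0],[0,0,0],0.0],
    [[0.0015,0,0],[0,0,0],0.0],
    [[0,0,0],[0,0,0],0.0],
  ],
)

```text
time_s: 16.68
position: [0.5546, -0.2043, -0.0001]
tool_rot: [[1.0, 0.0, -0.027], [0.027, -0.0, 1.0], [0.0, -1.0, -0.0]]
ft_force: [-4.9, -0.0, 5.6]
grip_width: 0.0095
```

>>> carry_out(
  plan=[
    [[0.0015,0,0],[0,0,0],0.0],
    [[0.0015,0,0],[0,0,0],0.0],
  ],
)

```text
time_s: 16.92
position: [0.557, -0.2042, -0.0001]
tool_rot: [[1.0, -0.001, -0.027], [0.027, 0.0, 1.0], [-0.001, -1.0, 0.0]]
ft_force: [-10.6, -0.9, 9.4]
grip_width: 0.0094
```

>>> carry_out(
  plan=[
    [[0.0015,0,0],[0,0,0],0.0],
    [[0.0015,0,0],[0,0,0],0.0],
  ],
)

```text
time_s: 17.18
position: [0.5587, -0.2041, -0.0]
tool_rot: [[1.0, -0.004, -0.028], [0.028, 0.001, 1.0], [-0.004, -1.0, 0.001]]
ft_force: [-14.8, -0.0, 11.2]
grip_width: 0.0096
```

>>> carry_out(
  plan=[
    [[0.0015,0,0],[0,0,0],0.0],
    [[0.0015,0,0],[0,0,0],0.0],
  ],
)

```text
time_s: 17.42
position: [0.5614, -0.2039, -0.0]
tool_rot: [[1.0, -0.005, -0.028], [0.028, 0.001, 1.0], [-0.005, -1.0, 0.001]]
ft_force: [-13.8, -1.1, 12.5]
grip_width: 0.0092
```

```bash
python3 look.py w16; python3 -c "
from rig import env
print(env.observe()['wrist_torque'])"
```

```text
17.425 [-13.8  -1.1  12.5] [ 0.5614 -0.2039 -0.    ] [ 0.9996  0.0275 -0.0048] 0.009232384715783115
[-0.09575167  2.12808537 -0.02631856]
```

View pics/w16.png

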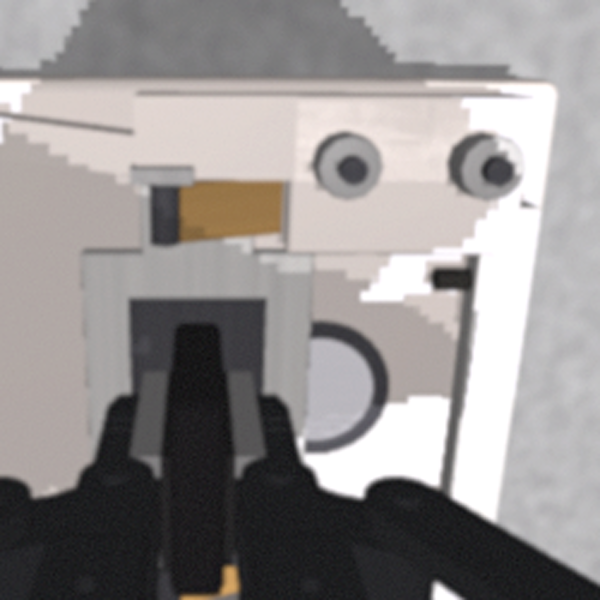

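>>> carry_out(
  plan=[
    [[0.001,-0.0003,0],[0,0,0],0.0],
    [[0.0015,0,0],[0,0,0],0.0],
  ],
)

```text
time_s: 17.77
position: [0.5641, -0.2038, -0.0]
tool_rot: [[1.0, -0.004, -0.027], [0.028, 0.001, 1.0], [-0.004, -1.0, 0.001]]
ft_force: [-13.0, -0.1, 9.7]
grip_width: 0.0097
```

>>> carry_out(
  plan=[
    [[0.0015,0,0],[0,0,0],0.0],
    [[0.0015,0,0],[0,0,0],0.0],
  ],
)

```text
time_s: 18.02
position: [0.5672, -0.2037, -0.0]
tool_rot: [[1.0, -0.004, -0.027], [0.027, 0.001, 1.0], [-0.004, -1.0, 0.001]]
ft_force: [-10.1, 0.5, 7.2]
grip_width: 0.0097
```

>>> carry_out(
  plan=[
    [[0.0015,0,0],[0,0,0],0.0],
    [[0.0015,0,0],[0,0,0],0.0],
    [[0.0015,0,0],[0,0,0],0.0],
    [[0.0015,0,0],[0,0,0],0.0],
  ],
)

```text
time_s: 18.52
position: [0.5735, -0.2035, -0.0]
tool_rot: [[1.0, -0.004, -0.027], [0.027, 0.001, 1.0], [-0.004, -1.0, 0.001]]
ft_force: [-10.7, 0.2, 8.3]
grip_width: 0.0094
```

```bash
python3 look.py w17; python3 -c "
from rig import env
print(env.observe()['wrist_torque'])"
```

```text
18.525 [-10.7   0.2   8.3] [ 0.5735 -0.2035 -0.    ] [ 0.9996  0.0275 -0.0036] 0.00937879745049951
[-0.08521751  1.51091044 -0.01015627]
```

View pics/w17.png

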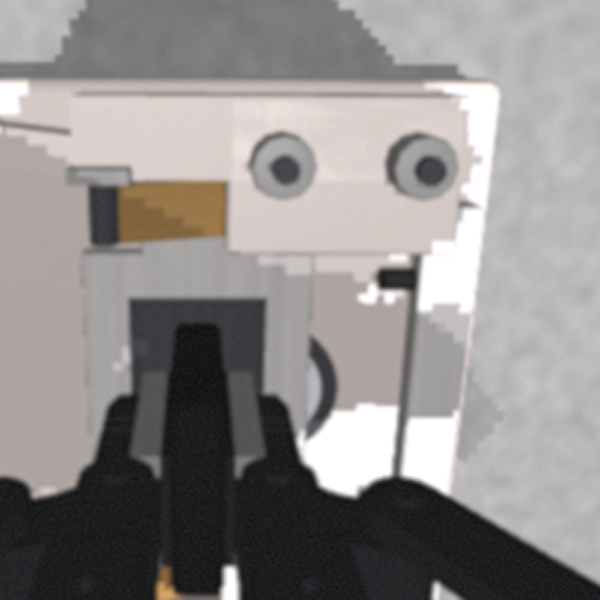

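View pics/w17s.png

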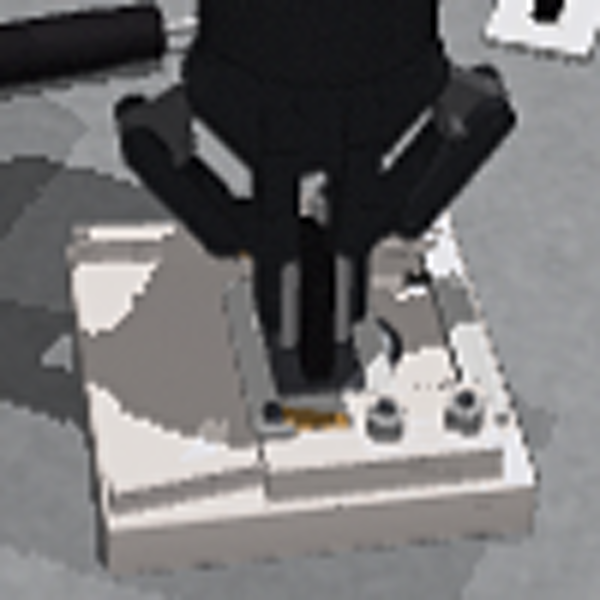

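>>> carry_out(
  plan=[
    [[0.001,0,0],[0,0,0],0.0],
    [[0.001,0,0],[0,0,0],0.0],
    [[0.001,0,0],[0,0,0],0.0],
    [[0.001,0,0],[0,0,0],0.0],
    [[0.001,0,0],[0,0,0],0.0],
  ],
)

```text
time_s: 19.25
position: [0.5785, -0.2034, -0.0]
tool_rot: [[1.0, -0.004, -0.027], [0.027, 0.001, 1.0], [-0.004, -1.0, 0.001]]
ft_force: [-11.3, -0.6, 8.4]
grip_width: 0.0095
```

>>> carry_out(
  plan=[
    [[0.001,0,0],[0,0,0],0.0],
    [[0.001,0,0],[0,0,0],0.0],
  ],
)

```text
time_s: 19.5
position: [0.5805, -0.2034, -0.0]
tool_rot: [[1.0, -0.004, -0.027], [0.027, 0.001, 1.0], [-0.004, -1.0, 0.001]]
ft_force: [-11.0, 0.4, 7.1]
grip_width: 0.0092
```

>>> carry_out(
  plan=[
    [[0.001,0,0],[0,0,0],0.0],
    [[0.001,0,0],[0,0,0],0.0],
  ],
)

```text
time_s: 19.75
position: [0.5825, -0.2033, -0.0]
tool_rot: [[1.0, -0.004, -0.027], [0.027, 0.001, 1.0], [-0.004, -1.0, 0.001]]
ft_force: [-10.5, -0.1, 7.3]
grip_width: 0.0094
```

```bash
python3 look.py w18
```

```text
19.75 [-10.5  -0.1   7.3] [ 0.5825 -0.2033 -0.    ] [ 0.9996  0.0275 -0.0036] 0.00944536971552966
```

View pics/w18.png

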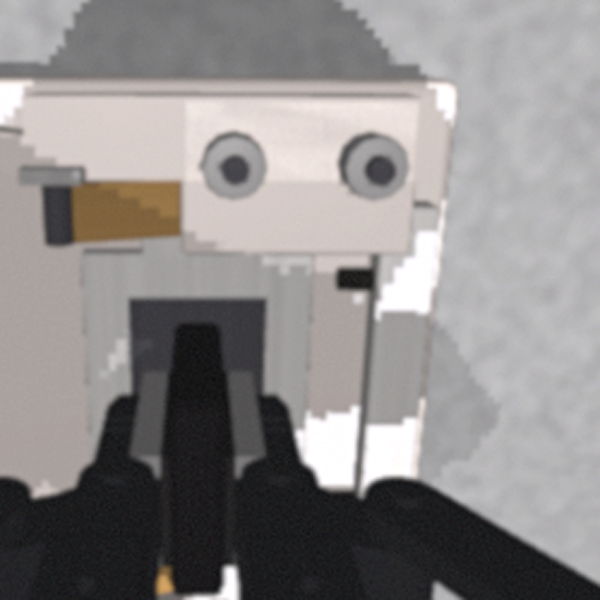

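>>> carry_out(
  plan=[
    [[0.001,0,0],[0,0,0],0.0],
    [[0.001,0,0],[0,0,0],0.0],
    [[0.001,0,0],[0,0,0],0.0],
  ],
)

```text
time_s: 20.23
position: [0.5856, -0.2032, -0.0]
tool_rot: [[1.0, -0.003, -0.027], [0.027, 0.001, 1.0], [-0.003, -1.0, 0.001]]
ft_force: [-10.2, -0.0, 7.1]
grip_width: 0.0095
```

>>> carry_out(
  plan=[
    [[0.0005,0,0],[0,0,0],0.0],
    [[0.0005,0,0],[0,0,0],0.0],
  ],
)

```text
time_s: 20.48
position: [0.5865, -0.2032, -0.0]
tool_rot: [[1.0, -0.004, -0.027], [0.027, 0.001, 1.0], [-0.003, -1.0, 0.001]]
ft_force: [-10.3, 0.2, 6.9]
grip_width: 0.0094
```

>>> carry_out(
  plan=[
    [[0.0005,0,0],[0,0,0],0.0],
    [[0.0005,0,0],[0,0,0],0.0],
  ],
)

```text
time_s: 20.72
position: [0.5875, -0.2032, -0.0]
tool_rot: [[1.0, -0.003, -0.027], [0.027, 0.001, 1.0], [-0.003, -1.0, 0.001]]
ft_force: [-10.2, -0.5, 6.6]
grip_width: 0.0093
```

```bash
python3 look.py w19
```

```text
20.725 [-10.2  -0.5   6.6] [ 0.5875 -0.2032 -0.    ] [ 0.9996  0.0274 -0.0035] 0.009334997284799267
```

View pics/w19.png

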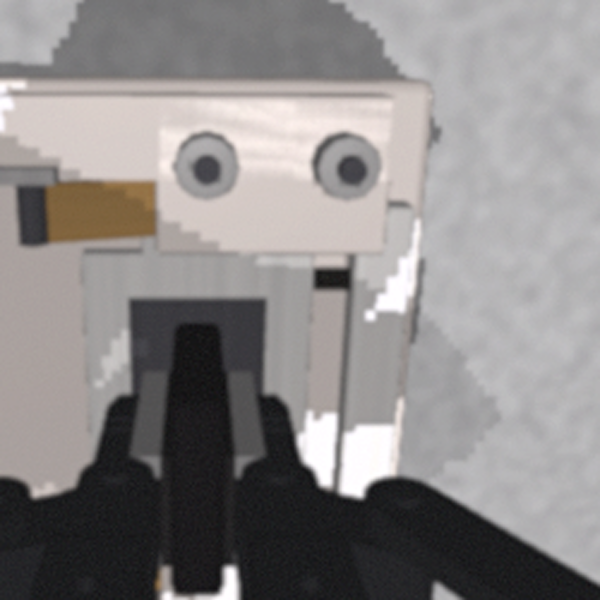

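>>> carry_out(
  plan=[
    [[0.0005,0,0],[0,0,0],0.0],
    [[0.0005,0,0],[0,0,0],0.0],
  ],
)

```text
time_s: 21.08
position: [0.5882, -0.2032, -0.0]
tool_rot: [[1.0, -0.004, -0.027], [0.027, 0.001, 1.0], [-0.004, -1.0, 0.001]]
ft_force: [-12.2, 0.7, 8.5]
grip_width: 0.0094
```

>>> carry_out(
  plan=[
    [[0.0005,0,0],[0,0,0],0.0],
    [[0,0,0],[0,0,0],0.0],
  ],
)

```text
time_s: 21.32
position: [0.5885, -0.2032, -0.0]
tool_rot: [[1.0, -0.005, -0.027], [0.027, 0.001, 1.0], [-0.005, -1.0, 0.001]]
ft_force: [-13.2, -0.2, 9.1]
grip_width: 0.0096
```

>>> carry_out(
  plan=[
    [[0.0005,0,0],[0,0,0],0.0],
    [[0,0,0],[0,0,0],0.0],
  ],
)

```text
time_s: 21.58
position: [0.5888, -0.2031, -0.0]
tool_rot: [[1.0, -0.005, -0.027], [0.027, 0.001, 1.0], [-0.005, -1.0, 0.001]]
ft_force: [-15.3, -0.2, 10.0]
grip_width: 0.0089
```

>>> carry_out(
  plan=[
    [[0.0005,-0.0002,0],[0,0,0],0.0],
    [[0,0,0],[0,0,0],0.0],
  ],
)

```text
time_s: 21.82
position: [0.5892, -0.2031, -0.0]
tool_rot: [[1.0, -0.005, -0.027], [0.027, 0.001, 1.0], [-0.005, -1.0, 0.001]]
ft_force: [-13.9, -1.2, 8.8]
grip_width: 0.0095
```

>>> carry_out(
  plan=[
    [[0.0005,0,0],[0,0,0],0.0],
    [[0,0,0],[0,0,0],0.0],
  ],
)

```text
time_s: 22.08
position: [0.5895, -0.2031, 0.0]
tool_rot: [[1.0, -0.006, -0.027], [0.027, 0.001, 1.0], [-0.006, -1.0, 0.001]]
ft_force: [-14.7, 0.0, 8.6]
grip_width: 0.0093
```

```bash
python3 look.py w20
```

```text
22.075 [-14.7   0.    8.6] [ 0.5895 -0.2031  0.    ] [ 0.9996  0.0274 -0.006 ] 0.009253663325385303
```

View pics/w20.png

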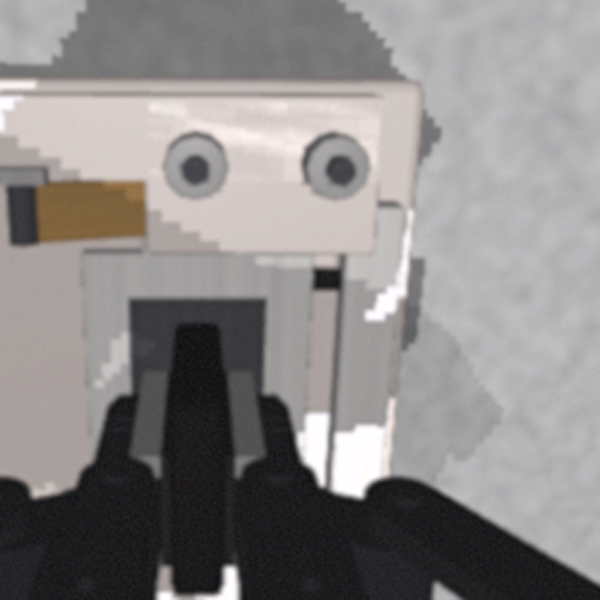

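View pics/w20s.png

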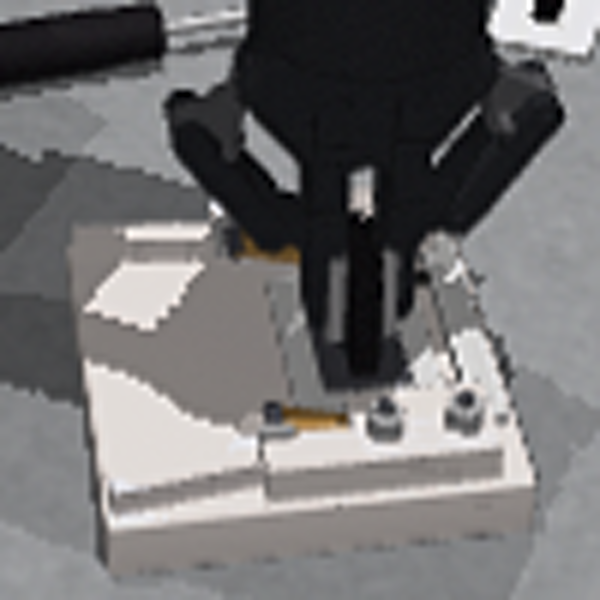

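>>> carry_out(
  plan=[
    [[0.0004,0,0],[0,0,0],0.0],
    [[0,0,0],[0,0,0],0.0],
  ],
)

```text
time_s: 22.42
position: [0.5897, -0.2031, 0.0]
tool_rot: [[1.0, -0.006, -0.027], [0.027, 0.001, 1.0], [-0.006, -1.0, 0.001]]
ft_force: [-16.2, -0.1, 9.6]
grip_width: 0.0092
```

>>> carry_out(
  plan=[
    [[0.0004,0,0],[0,0,0],0.0],
    [[0,0,0],[0,0,0],0.0],
  ],
)

```text
time_s: 22.68
position: [0.5899, -0.2031, 0.0001]
tool_rot: [[1.0, -0.007, -0.027], [0.027, 0.001, 1.0], [-0.007, -1.0, 0.001]]
ft_force: [-16.5, 0.2, 9.4]
grip_width: 0.0095
```

```bash
python3 look.py w21
```

```text
22.675 [-16.5   0.2   9.4] [ 5.899e-01 -2.031e-01  1.000e-04] [ 0.9996  0.0274 -0.0067] 0.009456306444729888
```

View pics/w21s.png

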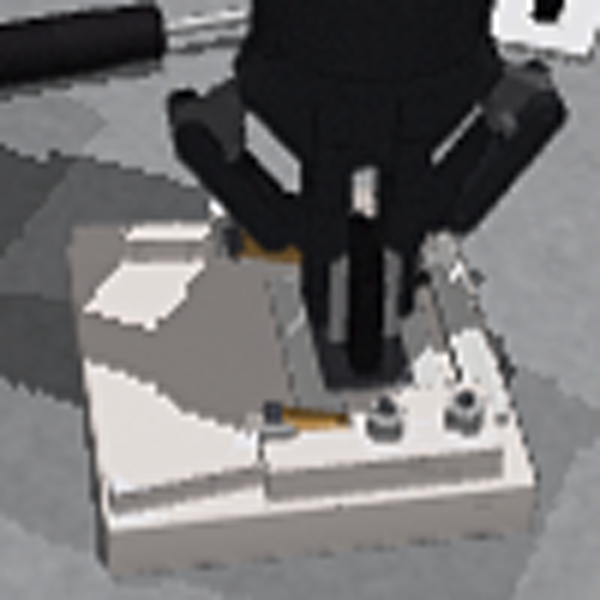

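>>> carry_out(
  plan=[
    [[0.0004,0,0],[0,0,0],0.0],
    [[0,0,0],[0,0,0],0.0],
  ],
)

```text
time_s: 23.02
position: [0.5902, -0.2031, 0.0]
tool_rot: [[1.0, -0.007, -0.027], [0.027, 0.001, 1.0], [-0.007, -1.0, 0.001]]
ft_force: [-16.4, -1.6, 11.0]
grip_width: 0.0092
```

>>> carry_out(
  plan=[
    [[0.0004,0,0],[0,0,0],0.0],
    [[0,0,0],[0,0,0],0.0],
  ],
)

```text
time_s: 23.28
position: [0.5904, -0.203, 0.0001]
tool_rot: [[1.0, -0.007, -0.027], [0.027, 0.001, 1.0], [-0.007, -1.0, 0.002]]
ft_force: [-17.9, -0.7, 11.0]
grip_width: 0.0094
```

```bash
python3 look.py w22
```

```text
23.275 [-17.9  -0.7  11. ] [ 5.904e-01 -2.030e-01  1.000e-04] [ 0.9996  0.0274 -0.0075] 0.009435406374132904
```

View pics/w22.png

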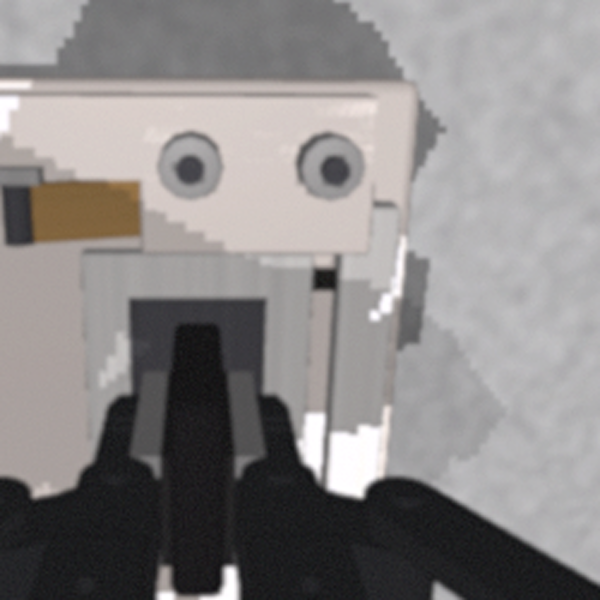

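View pics/w22s.png

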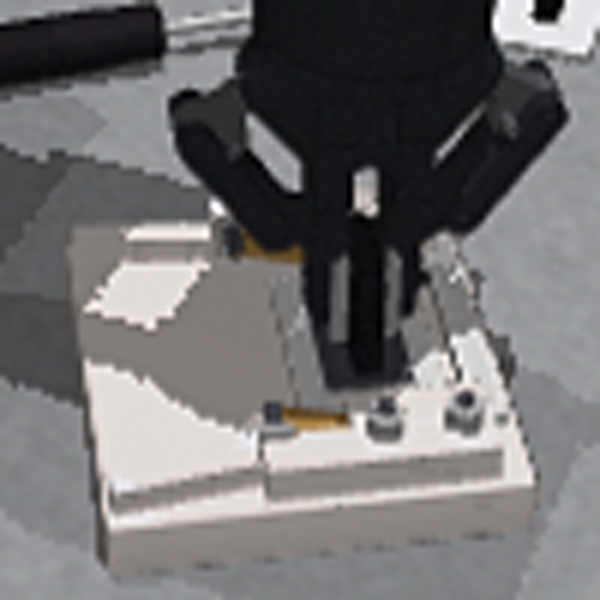

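>>> carry_out(
  plan=[
    [[0,-0.0004,0],[0,0,0],0.0],
    [[0.0003,0,0],[0,0,0],0.0],
  ],
)

```text
time_s: 23.62
position: [0.5915, -0.203, 0.0001]
tool_rot: [[1.0, -0.006, -0.027], [0.027, 0.001, 1.0], [-0.006, -1.0, 0.001]]
ft_force: [-13.2, -1.2, 6.0]
grip_width: 0.0092
```

>>> carry_out(
  plan=[
    [[0.0004,0,0],[0,0,0],0.0],
    [[0,0,0],[0,0,0],0.0],
  ],
)

```text
time_s: 23.88
position: [0.5918, -0.203, 0.0001]
tool_rot: [[1.0, -0.006, -0.027], [0.027, 0.001, 1.0], [-0.006, -1.0, 0.001]]
ft_force: [-12.0, -1.2, 7.3]
grip_width: 0.0093
```

```bash
python3 look.py w23
```

```text
23.875 [-12.   -1.2   7.3] [ 5.918e-01 -2.030e-01  1.000e-04] [ 0.9996  0.0274 -0.0061] 0.009296052754716457
```

View pics/w23.png

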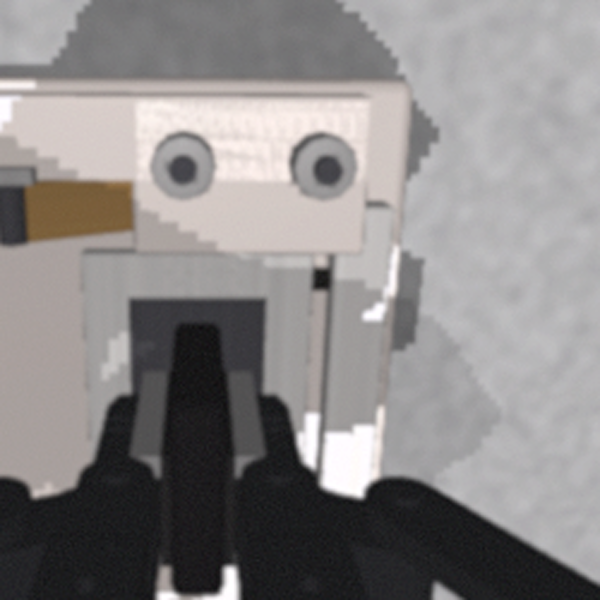

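View pics/w23s.png

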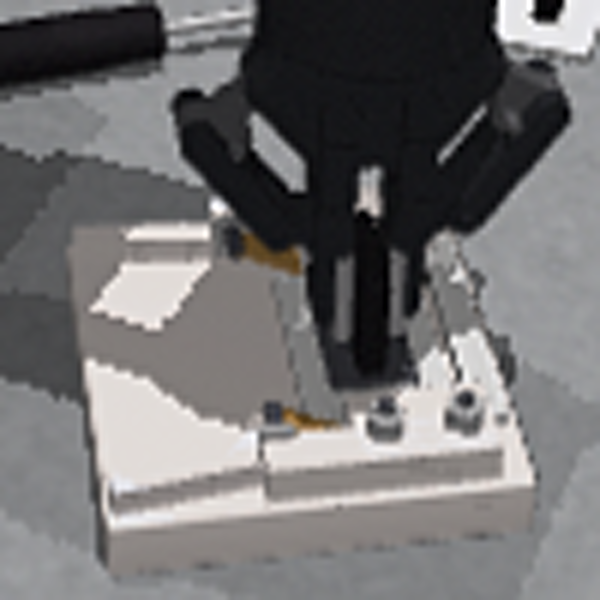

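The push force fell from 18 to 12 N. Both brass clips now slope down again in the side view, near clip at (315,420) and far clip at (270,252), so both have snapped. I'll relax the push before opening.

>>> carry_out(
  plan=[
    [[-0.0005,0,0],[0,0,0],0.0],
    [[-0.0005,0,0],[0,0,0],0.0],
    [[0,0,0],[0,0,0],0.0],
  ],
)

```text
time_s: 24.35
position: [0.5918, -0.203, 0.0]
tool_rot: [[1.0, -0.004, -0.027], [0.027, 0.001, 1.0], [-0.004, -1.0, 0.001]]
ft_force: [-8.4, -0.7, 3.5]
grip_width: 0.0097
```

```bash
python3 look.py w24
```

```text
24.35 [-8.4 -0.7  3.5] [ 0.5918 -0.203   0.    ] [ 0.9996  0.0273 -0.0039] 0.009672440801738815
```

View pics/w24s.png

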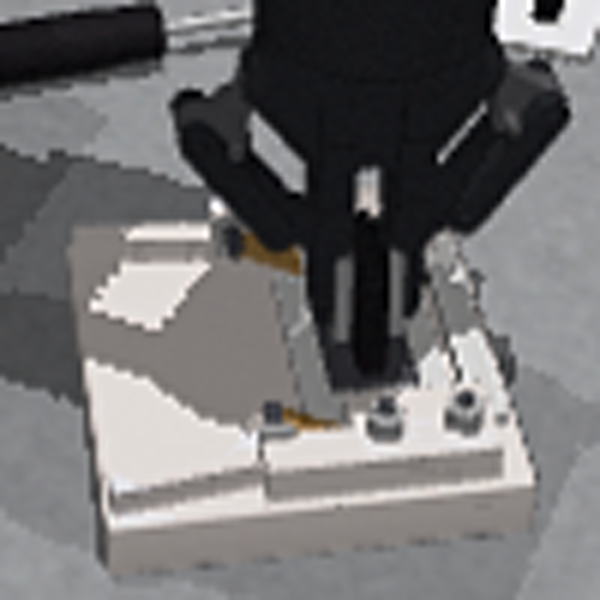

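View pics/w24.png

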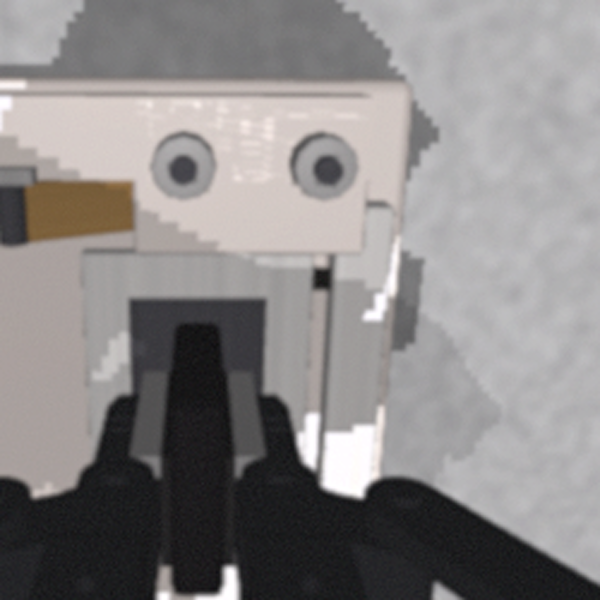

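>>> carry_out(
  plan=[
    [[-0.0005,0,0],[0,0,0],0.0],
    [[-0.0005,0,0],[0,0,0],0.0],
    [[0,0,0],[0,0,0],0.0],
  ],
)

```text
time_s: 24.82
position: [0.5914, -0.2031, -0.0]
tool_rot: [[1.0, -0.002, -0.027], [0.027, 0.001, 1.0], [-0.002, -1.0, 0.001]]
ft_force: [-5.9, -0.2, 0.5]
grip_width: 0.0097
```

>>> carry_out(
  plan=[
    [[0,0,0],[0,0,0],0.014],
    [[0,0,0],[0,0,0],0.02],
    [[0,0,0],[0,0,0],0.025],
    [[0,0,0],[0,0,0],0.025],
    [[0,0,0],[0,0,0],0.025],
  ],
  force=20,
)

```text
time_s: 25.45
position: [0.5925, -0.2033, 0.0008]
tool_rot: [[1.0, 0.0, -0.027], [0.027, -0.0, 1.0], [0.0, -1.0, -0.0]]
ft_force: [-0.1, -0.2, -1.4]
grip_width: 0.0251
```

```bash
python3 look.py w25
```

```text
25.45 [-0.1 -0.2 -1.4] [ 0.5925 -0.2033  0.0008] [9.996e-01 2.740e-02 3.000e-04] 0.025095438597358855
```

View pics/w25.png

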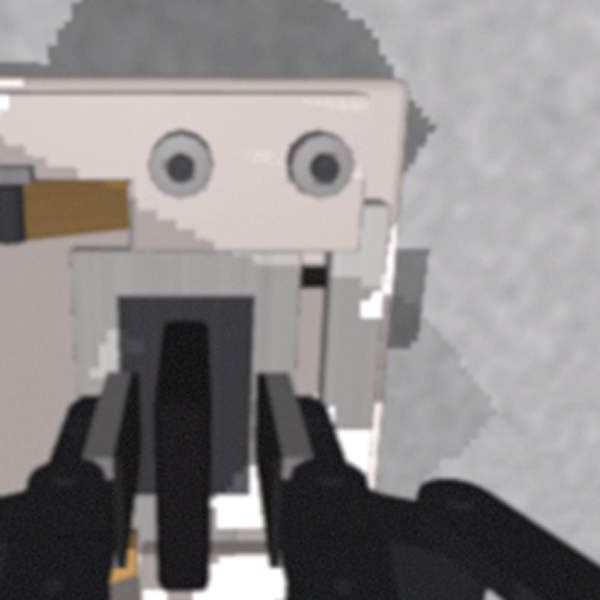

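>>> carry_out(
  plan=[
    [[-0.001,-0.01,0],[0,0,0],0.025],
    [[0,-0.02,0],[0,0,0],0.025],
    [[0,-0.03,0],[0,0,0],0.025],
    [[0,-0.04,0],[0,0,0],0.025],
    [[0,-0.04,-0.02],[0,0,0],0.025],
    [[0,0,-0.05],[0,0,0],0.025],
    [[0,0,-0.04],[0,0,0],0.025],
    [[0,0,0],[0,0,0],0.025],
  ],
)

```text
time_s: 26.55
position: [0.5938, -0.3159, 0.1409]
tool_rot: [[1.0, 0.0, -0.024], [0.024, -0.001, 1.0], [0.0, -1.0, -0.001]]
ft_force: [0.6, 0.9, -0.1]
grip_width: 0.0253
```

```bash
python3 look.py w26
python3 - <<'E'
from h import *
from rig import env
t=env.get_image("top");q=env.get_image("side")
cv2.imwrite("pics/t26.png",np.hstack([cv2.resize(q["image"][240:330,240:340,::-1],(400,360),interpolation=cv2.INTER_CUBIC),cv2.resize(t["image"][175:255,310:400,::-1],(400,360),interpolation=cv2.INTER_CUBIC)]))
cv2.imwrite("pics/side26.png",q["image"][:,:,::-1])
p,s,_=pickle.load(open("pics/w26.pkl","rb"));cv2.imwrite("pics/wf26.png",p["image"][:,:,::-1])
E
```

```text
26.55 [ 0.6  0.9 -0.1] [ 0.5938 -0.3159  0.1409] [9.997e-01 2.410e-02 3.000e-04] 0.025290268371465616
```

View pics/t26.png

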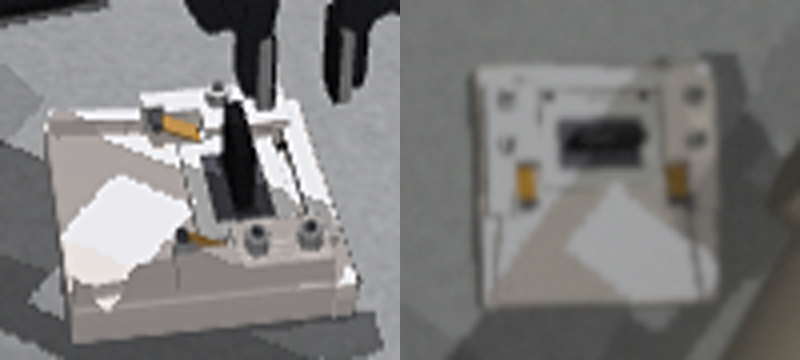

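View pics/wf26.png

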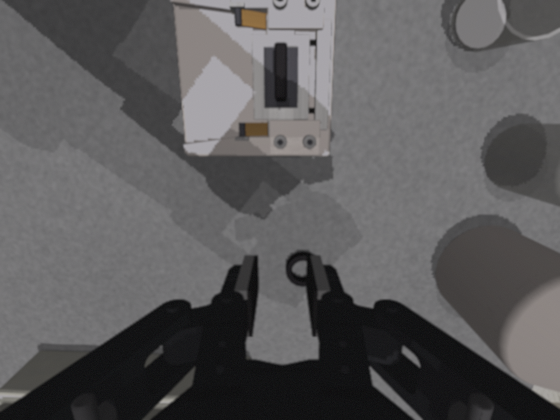

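View pics/side26.png

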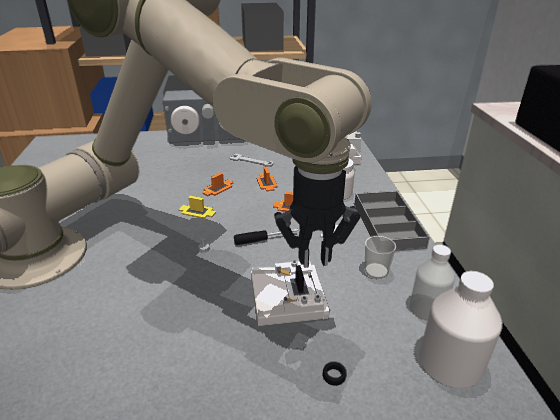

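Run:
```python
from h import *
p,s,q=pickle.load(open("pics/w26.pkl","rb"))
a=cv2.resize(q["image"][252:312,260:330,::-1],(400,343),interpolation=cv2.INTER_CUBIC)
q0=pickle.load(open("pics/side1.pkl","rb"));q3=pickle.load(open("pics/w22.pkl","rb"))[2]
c=lambda i:cv2.resize(i["image"][252:312,260:330,::-1],(400,343),interpolation=cv2.INTER_CUBIC)
cv2.imwrite("pics/cmp.png",cv2.resize(np.vstack([np.hstack([c(q0),c(q)]),np.hstack([c(q3),cv2.resize(p["image"][0:160,170:340,::-1],(400,343))])]),(800,600)))
```

```text
(no output)
```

View pics/cmp.png

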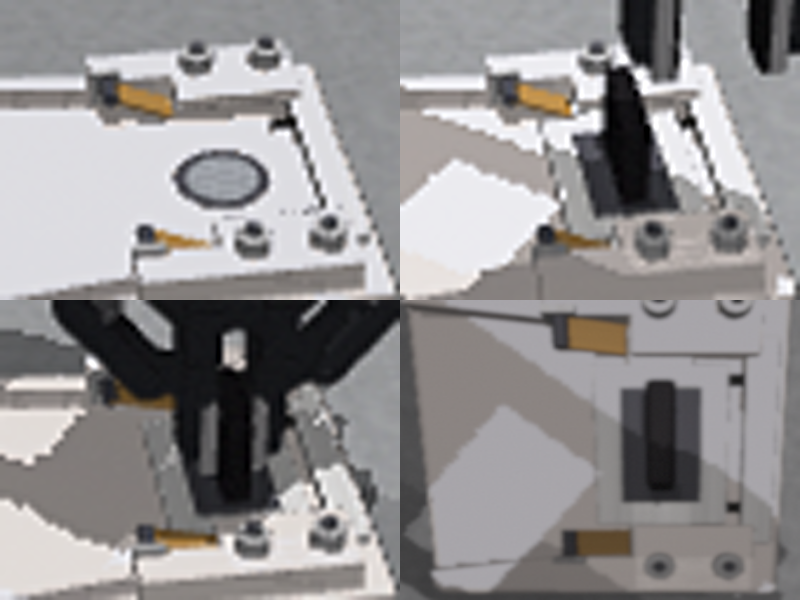

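Both clips lie in the same down position as in the empty holder (top left), unlike the lifted state (bottom left). The plate is seated and free, so I'm handing in.

```bash
python3 -c "
from rig import env
print(env.close_job())"
```

```text
the job is handed in; nothing more can be done
None
```

I fitted the aluminium plate with two ears into the holder, and both clips have snapped down behind the ears. I handed the job in just after 26.5 s, out of the 67 s allowed.

- **Grasp:** The first close missed. It shut in the air just above the grip, because the fingertips stood about 42 mm higher than the reported position. I corrected the height from the side and wrist pictures, and the second grasp held at 9.6 mm.
- **Laying down and sliding:** I laid the plate flat on the open front, with contact felt at about 24 mm height. I then slid it in by 0.3–3 mm steps. The clips began to lift after about 30 mm.
- **Seating:** The plate met the buffers after about 62 mm and snapped after about 66 mm.
- **Force:** The push peaked at about 18 N, slightly over the expected 16 N. It fell to 12 N at the snap with no sign of the solid stop. The largest sideways force I read was about 2 N.

**Last checks:**
- In the final side and wrist pictures, both clips lie at the same slope as in the empty holder.
- The plate lies flat and straight against the clips.
- The gripper is clear and reads no load.
- I saw nothing else moved in the final side picture, but I did not re-measure the other items.
- I judged the clips from the pictures and the force drop, since their angles are not reported.

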